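# Seal the blade can for disposal

### The job

The blade can is to go for disposal: unscrew its black cap (anticlockwise, about two turns) and put it in the wooden tray, then drop every spent bare gouge blade on the table into the can. Put the white sealing lid on the can and press it fully home, then slide the can along its track under the shelf to the end stop. Leave the other things on the table where they are.

Things in the scene. Friction and masses are not known exactly. Their poses are not given: they have to be found in the camera images.
- station: Fixed plywood base 130 x 460, 12 thick, with a track along its own y axis; origin at the centre of its underside. Over its +y end a wooden shelf (spans y = +65 to +233, x +-67, underside 166 above the table, paper on it up to 192) on four legs. At the start the can's axis is at x 0, y -60.
- carriage (a joint): Slide of the carriage that bears the can and the handle along the station's +y: 0 at the start, 0.18 at the end stop under the shelf (m). Moves at about 4 N and stays where left; the carriage does not turn.
- can_mouth (a point): Centre of the rim of the can's open neck, on the carriage, z up, 114 above the table. Neck 60 outside (67 over the thread), mouth 54 inside, 86 deep; can body below 76 across. A black rubber gasket ring (54 to 60 across) stands 5 proud of the rim until pressed.
- can_handle (a point): Centre of the top face of the black upright grip on the carriage, 86 above the table, 140 from the can axis towards the station's -y; 24 along the station's x, 18 along its y, free over the upper 60.
- seal (a joint): How far the gasket is pressed into the neck: 0 proud, 0.005 flush with the rim (m). It needs about 8 N and stays down.
- cap: Black screw cap, 90 g: skirt 77 across, 41 high with its top; on it a round knob 40 across, 28 high. Origin: centre of the skirt's underside, z up; at the start 28 below can_mouth. Right-hand thread, pitch 8, 1.5 play: turned anticlockwise seen from above it rises 8 a turn and is free just under 2 turns on, having risen 16; a third of a turn further it drops back a thread.
- lid: White sealing lid, 60 g, standing on its plug on the table at the start. Origin at the centre of the plug's underside, z up: tapered plug 42 to 50 across and 12 high, flange 66 across from 12 to 18, round knob 22 across from 18 to 42. Laid on the can it rests on the gasket with its origin 7 below can_mouth; pressed home, 12 below.
- tray: Fixed wooden tray for the cap, 120 x 120, 28 high, walls 5, floor 5; origin at the centre of its underside.
- blade1: One of four spent gouge blades (two or three are there; absent ones read None): a bare steel strip without a handle, 44 long (its x), 12 wide (y), 10 high (z), 25 g, lying on the table at any yaw; origin at the centre of its underside.
- blade2: One of four spent gouge blades (two or three are there; absent ones read None): a bare steel strip without a handle, 44 long (its x), 12 wide (y), 10 high (z), 25 g, lying on the table at any yaw; origin at the centre of its underside.
- blade3: One of four spent gouge blades (two or three are there; absent ones read None): a bare steel strip without a handle, 44 long (its x), 12 wide (y), 10 high (z), 25 g, lying on the table at any yaw; origin at the centre of its underside.
- blade4: One of four spent gouge blades (two or three are there; absent ones read None): a bare steel strip without a handle, 44 long (its x), 12 wide (y), 10 high (z), 25 g, lying on the table at any yaw; origin at the centre of its underside.
- eraser: Bystander: grey eraser 36 x 24 x 14.
- gouge: Bystander: gouge with a wooden handle, about 135 long, 20 high.
- sharpener: Bystander: small pencil sharpener 26 x 16 x 12.
There are look-alikes about, which are no part of the job. Leave any orange look-alike of the blade3 alone.

How it is judged:
On the way, in this order (a step that is already met when the one before it is completed fails the run):
1. the cap is unscrewed and clear of the can (horizontal distance between cap and can_mouth above 0.08 m), for 0.2 s.
2. every blade is in the can (horizontal distance between each of blade1, blade2, blade3, blade4 and can_mouth below 0.03 m and z of blade1 in the frame of can_mouth between -0.1 and -0.012 m and z of blade2 in the frame of can_mouth between -0.1 and -0.012 m and z of blade3 in the frame of can_mouth between -0.1 and -0.012 m and z of blade4 in the frame of can_mouth between -0.1 and -0.012 m), for 0.2 s.
3. the sealing lid is on the can and pressed fully home (z of lid in the frame of can_mouth below -0.0105 m and horizontal distance between lid and can_mouth below 0.006 m and angle between lid's own z axis and vertical below 0.08 rad and value of joint seal above 0.004 m), for 0.2 s.
4. the can is slid under the shelf to the end stop (value of joint carriage above 0.174 m), for 0.2 s.
At the end, for the whole second after the job is handed in: Cap at rest in the tray (origin within 55 mm of its centre along both sides, below 60 mm); all blades in the can below the rim; lid straight on the can (6 mm, 0.08 rad), origin at least 10.5 mm below the rim, gasket pressed 4 mm; carriage at least 174 mm along and at rest (all of step 2 and all of step 3 and x of cap in the frame of tray between -0.055 and 0.055 m and y of cap in the frame of tray between -0.055 and 0.055 m and height (world z) of cap below 0.06 m and linear speed of cap below 0.02 m/s and value of joint carriage above 0.174 m and velocity of joint carriage below 0.01 m/s); the robot touches nothing.
It fails at once if one of the other things (eraser, handled gouge, sharpener) is shifted by more than 60 mm (distance of any of eraser, gouge, sharpener from where it was at the start of the episode above 0.06 m).
Of blade1, blade2, blade3, blade4 only 2 to 3 are there at a start; the rules pass over those that are not, and their reading is None.
At some moment in a run one of blade1, blade2, blade3, blade4 may be knocked a few centimetres aside while the robot is not near it.
Once in a run the grip may slacken for a moment while it holds something.
It also fails if it takes over 210 s, if anything falls off the work surface, if the arm or the gripper's body presses on something with over 40 N, if the wrist force passes 120 N, or if a joint passes its speed limit or range.

### The arm

A 7-joint arm with a two-finger parallel gripper is mounted at the origin on the work surface. World frame = base frame: x ahead of the robot, y to its left, z up, the work surface at z = 0. Lengths are in m, angles in rad, forces in N, time in s.
With the tool pointing down it reaches from about 0.35 to 0.9 m from the base axis. Payload 7.2 kg.
Tool frame: the origin (TCP) lies on the mounting face of the last link; the fingertips stand 182 mm ahead of it and the grasp point (between the pads) lies 163 mm ahead of it (manip.nose_length is the distance from the TCP to the fingertips, in m); z points along the fingers, y is the line along which they close (so a half turn about z gives the same grasp; the last joint's range is limited). The gripper opens to 88 mm and grips with 3 to 60 N. Pads are 20 mm wide; open, the fingers measure 115 mm over their backs; the gripper's body (75 mm by 178 mm) begins 61 mm behind the grasp point.
Start: joints at [1.234, 0.411, -0.013, 1.596, 0.006, 1.134, -0.082], TCP at [0.166, -0.603, 0.405] pointing down, gripper open.
Joint ranges: [-2.95, 2.95], [-0.29, 1.99], [-1.47, 1.44], [0.14, 2.54], [-1.03, 4.17], [0.13, 1.85], [-2.86, 2.86]. Speed limits (rad/s): [2.39, 2.39, 3.01, 3.01, 3.14, 3.14, 3.14].

### API

Orientations are given as a unit quaternion [w, x, y, z].
In Python, from bench import manip, vision, outline_of gives the robot as it stands. The module is installed in compiled form; this text tells all that it offers.
- The arm moves only by the shell command python3 -m inch 'ROWS' [OPENING] [FORCE]. ROWS is JSON, a list of rows, each an object of numbers: "x", "y", "z": the shift along the tool's x, y, z in mm; "roll": the turn about the tool's z in degrees. In form: [{"x": .., "y": .., "z": .., "roll": ..}, ...]. A call has 1 to 20 rows; each row shifts and turns the commanded pose from where the row before left it, along the tool's axes as they then stand; what a row does not reach is not made up. A row lasts 1/10 s, in which the tool goes at most 50 mm and 8.59 degrees, less where a joint would pass 70% of its speed; a pose out of reach is approached as far as the arm can. A call is refused whole if a number of a shift passes 50 or a number of a turn 8.59, either way. A call with a gripper value outside its range is refused whole. OPENING is the opening, from 0 (shut) to 1 (fully open), set as the call begins (- or left out, the last holds). The fingers move at their own pace and stop on an object; FORCE is the grip in N (left out, the last holds). Time passes only in rows, so rows that do not move let the fingers close. It gives the time, the measured TCP pose, the force, the opening and the grip force at its end, in the units of the state.
- manip.get_obs(): the state, without advancing time (a new reading comes with each control period).
- vision.snapshot(name): name is "side" or "top" or "wrist"; returns the picture (420x560x3 uint8, red, green, blue); there is no depth.
- vision.camera_info(name): a dict with "fx", "fy", "cx", "cy" (pixels), "pose" (4x4, takes a point from camera to world coordinates). Camera axes: x right, y up, looking along -z (the intrinsics and any distortion apply to the point x, -y, -z); pixel columns grow to the right and rows downward; lengths in m; the calibration is good to about 2 mm. A picture is of the moment at which its call begins: read the wrist's pose just before it. camera_info takes no time and is no camera call; for the wrist camera it gives the pose at the moment of the call.
- manip.close_job(): hands the job in; it is judged then, once.
Trained networks look in the newest picture that a camera, given by its name, has taken for a name from the list of things; names that differ only in an ending like _2 or _b are one class to them, and where a whole thing is asked for, a point or a joint stands for the part that bears it (a point fixed in the world has none). Each returns a list of dicts, best first, with "p" (0 to 1); they miss things now and then, are a little off and sometimes report something else, mostly with a low value. They report only what shows in the picture. A call takes as long as a camera call. They do not tell look-alikes from the thing itself.
- outline_of(camera, label): "mask" (420x560 bool, what is visible of it) and "pixel" ([column, row] in pixels, amid what is visible of it).
The state is a dict: "clock": time; "q": joint angles; "joint_velocities": joint speeds; "joint_torque": joint torques, N m; "tool_pos": TCP position; "orientation": TCP orientation; "force": force on the tool from outside, world axes, zero at the start; "wrist_torque": the same for the moment, N m; "width": opening from 0.0 (shut) to 1.0 (fully open); "grip_force": force on a finger pad.
Only numpy, scipy, OpenCV 4.12 (cv2) and the standard library are available. Lean on these libraries where they do the work, as an engineer would, in place of code of your own. Each camera call takes 0.05 s, during which the arm holds its last target. There are 200 camera calls.

## Working session

There is one attempt and no reset: what is moved stays moved. The work goes in short steps, Python scripts to look and compute and a shell command to move; the robot and the scene stay as the last step left them, time stands still between calls to the robot, and variables do not carry over. Pictures are saved under pics/ and viewed, at most 17 in all, crops included, and the job is handed in when it is done.

```bash
mkdir -p pics
cat > h.py <<'E'
import numpy as np, cv2
from bench import manip, vision, outline_of
from scipy.spatial.transform import Rotation as R
def snap(c,name=None):
    im=vision.snapshot(c)
    if name: cv2.imwrite(f'pics/{name}.png',im[:,:,::-1])
    return im
def pix2w(c,px,z):
    i=vision.camera_info(c);P=np.array(i['pose'])
    d=P[:3,:3]@np.array([(px[0]-i['cx'])/i['fx'],-(px[1]-i['cy'])/i['fy'],-1.])
    o=P[:3,3];return o+d*(z-o[2])/d[2]
def w2pix(c,p):
    i=vision.camera_info(c);P=np.array(i['pose'])
    q=P[:3,:3].T@(np.array(p)-P[:3,3]);return np.array([i['cx']+i['fx']*q[0]/-q[2],i['cy']-i['fy']*q[1]/-q[2]])
def pose():
    o=manip.get_obs();w=np.array(o['orientation']);return np.array(o['tool_pos']),R.from_quat(w[[1,2,3,0]]),o
def to(p,yaw=None):
    """shift in tool axes mm to bring grasp point's xy (z=TCP z) to p, yaw of tool y axis"""
    t,r,o=pose();d=r.inv().apply(np.array(p)-t)*1000
    y=r.apply([0,1,0]);cy=np.degrees(np.arctan2(y[1],y[0]))
    print('tcp',t.round(4),'toolx',r.apply([1,0,0]).round(3),'y',y.round(3),'z',r.apply([0,0,1]).round(3),'shift',d.round(1),'yaw_y',cy.round(1),'w',round(o['width'],3),'t',round(o['clock'],2))
E
python3 - <<'E'
from h import *
for c in ('top','side','wrist'):
    snap(c,c+'0'); i=vision.camera_info(c); print(c,i['fx'],i['cx'],i['cy'],np.array(i['pose']).round(3).tolist(), {k:v for k,v in i.items() if k not in('fx','fy','cx','cy','pose')})
for n in ['station','cap','lid','tray','blade1','eraser','gouge','sharpener','can_handle']:
    for c in ('top','side'):
        for d in outline_of(c,n):
            m=d['mask']; print(n,c,round(d['p'],2),np.round(d['pixel']).tolist(),int(m.sum()), cv2.boundingRect(m.astype(np.uint8)))
to([0,0,0])
print(manip.get_obs())
E
```

```text
top 458.09105825213766 274.2958481775463 207.18684185388574 [[-0.039, 0.979, -0.201, 0.248], [-0.999, -0.037, 0.01, -0.018], [0.003, 0.201, 0.98, 1.365], [0.0, 0.0, 0.0, 1.0]] {}
side 426.006634081098 277.3252780800195 209.9552089787013 [[0.915, 0.281, -0.289, 0.211], [-0.403, 0.651, -0.643, -0.672], [0.008, 0.705, 0.71, 0.817], [0.0, 0.0, 0.0, 1.0]] {}
wrist 348.90932832688827 279.6690798599314 207.5547066488964 [[0.265, 0.933, 0.245, 0.234], [-0.964, 0.257, 0.066, -0.583], [-0.002, -0.253, 0.967, 0.385], [0.0, 0.0, 0.0, 1.0]] {}
station top 0.9 [241.0, 169.0] 7279 (177, 129, 164, 67)
station side 0.75 [317.0, 198.0] 9154 (270, 111, 120, 184)
cap top 0.97 [286.0, 163.0] 654 (273, 148, 27, 30)
cap side 0.72 [337.0, 205.0] 1028 (320, 185, 34, 38)
lid top 0.67 [132.0, 229.0] 382 (123, 216, 23, 22)
lid side 0.51 [218.0, 146.0] 270 (208, 137, 22, 17)
tray top 0.95 [403.0, 193.0] 1702 (381, 172, 48, 45)
tray side 0.72 [335.0, 203.0] 1009 (320, 185, 34, 38)
tray side 0.63 [385.0, 372.0] 4400 (342, 330, 90, 87)
blade1 top 0.59 [352.0, 244.0] 19 (347, 244, 9, 4)
blade1 top 0.59 [321.0, 237.0
[... 1123 characters left out ...]
rray([ 1.23380088,  0.41108009, -0.01267529,  1.59620006,  0.00559232,
        1.13427882, -0.08218879]), 'joint_velocities': array([ 0.00035489,  0.00135876, -0.00173444, -0.00191097, -0.00084524,
       -0.00094297,  0.00177053]), 'joint_torque': array([ 4.19289372e-04, -5.87750566e+01,  6.41013868e-01, -2.91385442e+01,
       -5.37273567e-02,  1.04849454e-02,  3.62760275e-06]), 'tool_pos': array([ 0.1659591 , -0.60256322,  0.40466601]), 'orientation': array([3.40838142e-05, 9.90982570e-01, 1.33990841e-01, 5.88163262e-06]), 'force': array([-0.0028235 ,  0.47856736,  0.36403836]), 'wrist_torque': array([ 0.03537038,  0.00686383, -0.02329885]), 'grip_force': 0.0, 'width': 1.0023858209442622}
```

Run:
```python
from h import *
t=cv2.imread('pics/top0.png')[110:330,100:440]; cv2.imwrite('pics/t1.png',cv2.resize(t,None,fx=2.35,fy=2.35,interpolation=cv2.INTER_CUBIC))
s=cv2.imread('pics/side0.png')[100:420,130:450]; cv2.imwrite('pics/s1.png',cv2.resize(s,(600,600),interpolation=cv2.INTER_CUBIC))
```

```text
(no output)
```

View pics/t1.png

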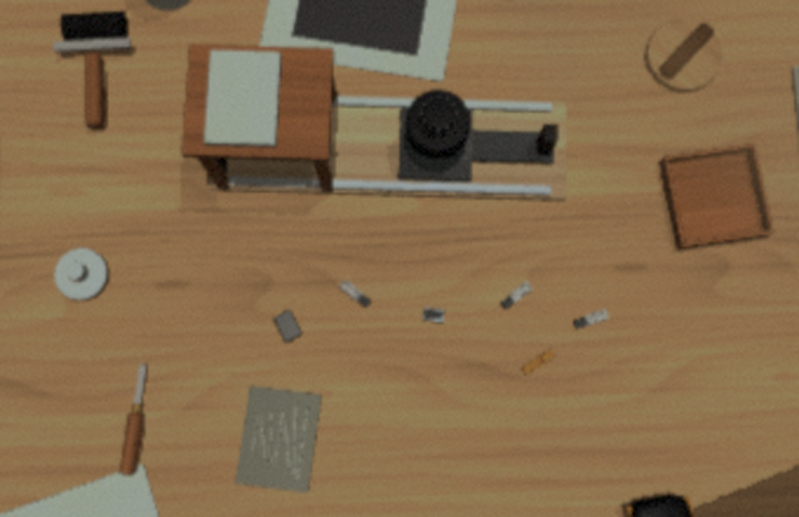

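View pics/s1.png

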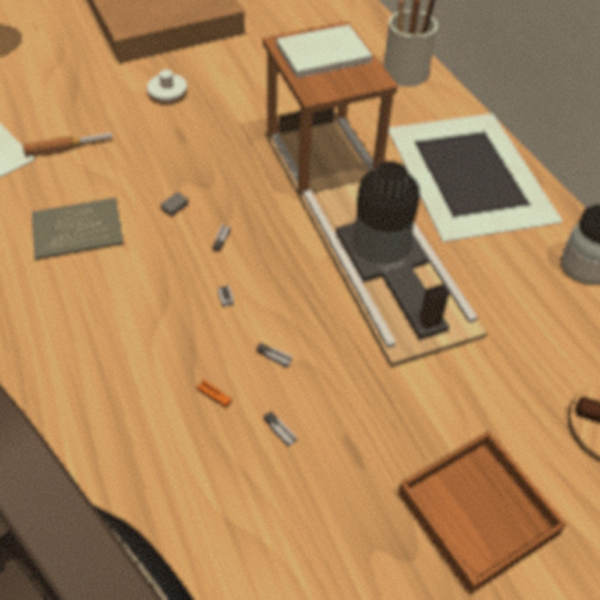

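Top view: steel blades at about (251,234), (320,235) and (351,246). Possible mix-ups: orange strip (329,264), sharpener (284,244), eraser (222,249), handled gouge (158,296). The black cap is at (286,163), handle at (332,169), white lid at (134,226), tray at (403,193). The side view agrees, with three steel blades and one orange strip.

Run:
```python
from h import *
t=cv2.imread('pics/top0.png')[222:275,235:375]; cv2.imwrite('pics/b1.png',cv2.resize(t,None,fx=5.6,fy=5.6,interpolation=cv2.INTER_CUBIC))
for n,c,px,z in [('capknob','top',(286,160),.155),('capskirt','top',(286,165),.127),('capknob','side',(337.5,191),.155),
 ('handle','top',(333,166),.086),('handle','side',(130+433*320/600,100+288*320/600),.086),('lid','top',(132.5,226),.042),('lid','side',(218.8,142),.042),
 ('tray','top',(403.5,194),.01),('tray','side',(385,372),.01),('bA','top',(251,234),.005),('bB','top',(319.6,235),.005),('bC','top',(351,245.7),.005),
 ('bA','side',(248,228),.005),('bB','side',(276,290),.005),('bC','side',(280,329),.005),('orange','top',(329,263.6),.005),('orange','side',(244,310),.005)]:
    print(n,c,pix2w(c,px,z).round(3))
to([0,0,0])
```

```text
capknob top [ 0.628 -0.069  0.155]
capskirt top [ 0.622 -0.069  0.127]
capknob side [ 0.632 -0.071  0.155]
handle top [ 0.626 -0.207  0.086]
handle side [ 0.623 -0.207  0.086]
lid top [0.479 0.383 0.042]
lid side [0.481 0.367 0.042]
tray top [ 0.552 -0.427  0.01 ]
tray side [ 0.553 -0.43   0.01 ]
bA top [0.448 0.04  0.005]
bB top [ 0.437 -0.165  0.005]
bC top [ 0.401 -0.257  0.005]
bA side [0.446 0.033 0.005]
bB side [ 0.436 -0.169  0.005]
bC side [ 0.405 -0.262  0.005]
orange top [ 0.351 -0.188  0.005]
orange side [ 0.352 -0.189  0.005]
tcp [ 0.166  -0.6026  0.4047] toolx [0.964 0.266 0.   ] y [ 0.266 -0.964  0.   ] z [ 0. -0. -1.] shift [   0.  -625.   404.6] yaw_y -74.6 w 1.002 t 1.05
```

View pics/b1.png

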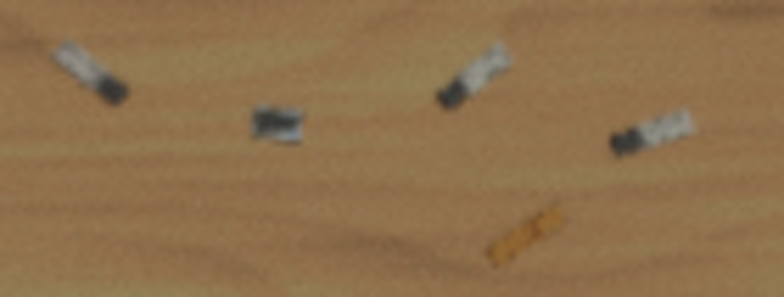

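The crop confirms it: steel blades at crop (90,72), (473,75) and (653,132), sharpener at (277,124), orange strip at (527,235), which I will leave alone. Now moving over the cap.

```bash
python3 -m inch '[{"x":39,"y":-26},{"x":39,"y":-26},{"x":39,"y":-26},{"x":39,"y":-26},{"x":39,"y":-26},{"x":39,"y":-26},{"x":39,"y":-26},{"x":39,"y":-26},{"x":39,"y":-26},{"x":39,"y":-26},{"x":39,"y":-26},{"x":39,"y":-26},{"x":39,"y":-26},{"x":39,"y":-26},{"x":39,"y":-26},{"x":0},{"x":0},{"x":0}]' 1
python3 - <<'E'
from h import *
snap('wrist','w1'); to([.63,-.07,.312]); print(pose()[2]['q'].round(3), w2pix('wrist',[.63,-.07,.155]))
for n in ['cap']:
    for d in outline_of('wrist',n): m=d['mask'];print(n,d['p'],d['pixel'],m.sum(),cv2.boundingRect(m.astype(np.uint8)))
E
```

```text
tcp [ 0.166  -0.6026  0.4046] toolx [ 0.964  0.266 -0.   ] y [ 0.266 -0.964  0.   ] z [-0. -0. -1.] shift [ 588.8 -390.2   92.6] yaw_y -74.6 w 1.002 t 1.1
[ 1.234  0.411 -0.013  1.596  0.006  1.134 -0.082] [-1205.29030108 -1923.79909192]validation failed for argument at $[0]...
```

View pics/w1.png

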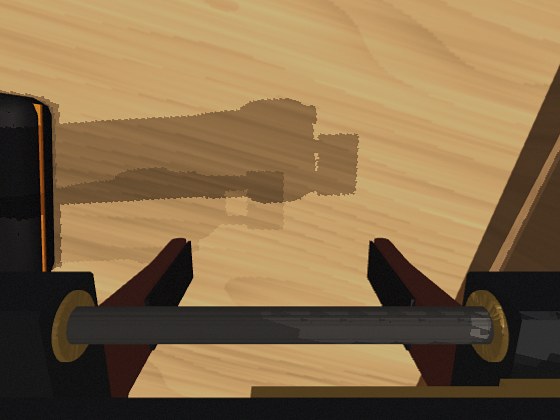

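The move was refused because the rows need all four keys; the wrist picture shows only the open fingers over bare table. I'll resend with complete rows.

```bash
python3 -m inch '[{"x":39,"y":-26,"z":0,"roll":0},{"x":39,"y":-26,"z":0,"roll":0},{"x":39,"y":-26,"z":0,"roll":0},{"x":39,"y":-26,"z":0,"roll":0},{"x":39,"y":-26,"z":0,"roll":0},{"x":39,"y":-26,"z":0,"roll":0},{"x":39,"y":-26,"z":0,"roll":0},{"x":39,"y":-26,"z":0,"roll":0},{"x":39,"y":-26,"z":0,"roll":0},{"x":39,"y":-26,"z":0,"roll":0},{"x":39,"y":-26,"z":0,"roll":0},{"x":39,"y":-26,"z":0,"roll":0},{"x":39,"y":-26,"z":0,"roll":0},{"x":39,"y":-26,"z":0,"roll":0},{"x":39,"y":-26,"z":0,"roll":0},{"x":0,"y":0,"z":0,"roll":0},{"x":0,"y":0,"z":0,"roll":0}]' 1
python3 - <<'E'
from h import *
snap('wrist','w2'); to([.63,-.07,.312]); print(pose()[2]['q'].round(3), w2pix('wrist',[.63,-.07,.155]))
for n in ['cap']:
    for d in outline_of('wrist',n): m=d['mask'];print(n,d['p'],d['pixel'],m.sum(),cv2.boundingRect(m.astype(np.uint8)))
E
```

```text
clock: 2.85
tool_pos: [0.6268, -0.0699, 0.4041]
orientation: [-0.0, 0.991, 0.135, -0.0]
force: [0.1, -1.4, -0.2]
width: 0.999
grip_force: 0.0
tcp [ 0.6262 -0.0715  0.4042] toolx [ 0.964  0.266 -0.001] y [ 0.266 -0.964  0.   ] z [-0.001 -0.001 -1.   ] shift [ 4.2 -0.5 92.2] yaw_y -74.6 w 1.0 t 2.9
[ 0.26   0.442 -0.313  1.566  0.145  1.157 -1.385] [279.34650769 216.00477968]
cap 0.61 [282.0, 198.9] 8100 (233, 144, 101, 103)
```

View pics/w2.png

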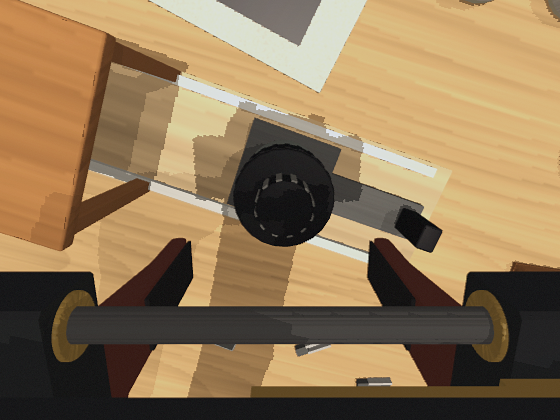

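The wrist view shows the cap at about (284,195) with its knob around (285,206), the handle at (420,228), and the shelf clear on the left. Now I'll compute the alignment.

Run:
```python
from h import *
a=pix2w('wrist',(283.5,195.5),.127);b=pix2w('wrist',(285,206),.155);h=pix2w('wrist',(423,222),.086);print(a,b,h)
for p in (a,b): to([p[0],p[1],.312])
```

```text
[ 0.63832579 -0.07187912  0.127     ] [ 0.63755689 -0.07283206  0.155     ] [ 0.63907481 -0.20182522  0.086     ]
tcp [ 0.6259 -0.0724  0.4045] toolx [ 0.964  0.264 -0.001] y [ 0.264 -0.964  0.001] z [-0.001 -0.001 -1.   ] shift [12.2  2.7 92.5] yaw_y -74.7 w 1.002 t 2.95
tcp [ 0.6259 -0.0724  0.4045] toolx [ 0.964  0.264 -0.001] y [ 0.264 -0.964  0.001] z [-0.001 -0.001 -1.   ] shift [11.2  3.4 92.5] yaw_y -74.7 w 1.002 t 2.95
```

```bash
python3 -m inch '[{"x":0,"y":0,"z":0,"roll":0}]'
python3 - <<'E'
from h import *
im=snap('wrist'); t,r,o=pose()
for y in (-.044,.044):
  for x in (-.01,.01): print(w2pix('wrist',t+r.apply([x,y,.182])))
g=[d for d in outline_of('wrist','cap')][:1]
d=g[0];m=d['mask'];br=cv2.boundingRect(m.astype(np.uint8));print(br,d['pixel'])
i=vision.camera_info('wrist');print(i, r.inv().apply(np.array(i['pose'])[:3,3]-t))
top=snap('top')
for d in outline_of('top','cap'): m=d['mask'];br=cv2.boundingRect(m.astype(np.uint8));print(br,d['pixel'])
# predict silhouettes in each cam for candidates
def sil(c,x,y):
    P=[]
    for rad,z in ((.0385,.086),(.0385,.127),(.02,.155)):
        for a in np.linspace(0,6.28,40): P.append(w2pix(c,[x+rad*np.cos(a),y+rad*np.sin(a),z]))
    P=np.array(P);return np.r_[P.min(0),P.max(0)].round(1)
for c in ('wrist','top','side'):
  for x in (.625,.632,.638): print(c,x,sil(c,x,-.071))
E
```

```text
clock: 3.05
tool_pos: [0.6258, -0.0729, 0.4048]
orientation: [0.0, 0.991, 0.133, -0.0]
force: [0.7, -1.0, -0.7]
width: 1.0
grip_force: 0.0
[193.87204844 279.52746923]
[191.35160856 242.53669949]
[366.6597048  279.53468573]
[369.20733232 242.53820591]
(229, 142, 100, 102) [278.9, 192.7]
{'fx': 348.90932832688827, 'fy': 348.90932832688827, 'cx': 279.6690798599314, 'cy': 207.5547066488964, 'pose': array([[ 2.63430000e-01,  9.33281525e-01,  2.44111105e-01,
         6.93791890e-01],
       [-9.64678452e-01,  2.54765500e-01,  6.70076422e-02,
        -5.38128786e-02],
       [ 3.45906818e-04, -2.53140546e-01,  9.67429452e-01,
         3.85566412e-01],
       [ 0.00000000e+00,  0.00000000e+00,  0.00000000e+00,
         1.00000000e+00]])} [ 0.07057336 -0.00043168  0.01930875]
(272, 156, 11, 21) [276.1, 169.3]
wrist 0.625 [228.1 155.9 328.3 258.6]
wrist 0.632 [230.2 147.9 331.  250.7]
wrist 0.638 [232.  141.  333.4 243.8]
top 0.625 [272.9 150.8 300.3 180.9]
top 0.632 [272.8 148.5 300.1 178.5]
top 0.638 [272.8 146.5 300.  176.5]
side 0.625 [315.7 186.  349.9 224.7]
side 0.632 [318.3 185.2 352.5 223.8]
side 0.638 [320.5 184.5 354.8 223.1]
```

```bash
python3 -m inch '[{"x":10.6,"y":0,"z":0,"roll":0},{"x":0,"y":0,"z":10,"roll":8.4},{"x":0,"y":0,"z":10,"roll":8.4},{"x":0,"y":0,"z":10,"roll":8.4},{"x":0,"y":0,"z":10,"roll":8.4},{"x":0,"y":0,"z":10,"roll":8.4},{"x":0,"y":0,"z":10,"roll":8.4},{"x":0,"y":0,"z":10,"roll":8.4},{"x":0,"y":0,"z":10,"roll":8.4},{"x":0,"y":0,"z":10,"roll":8.4},{"x":0,"y":0,"z":0,"roll":0},{"x":0,"y":0,"z":0,"roll":0}]' 1
python3 - <<'E'
from h import *
snap('wrist','w3'); to([.636,-.07,.312]); print(pose()[2]['q'].round(3), w2pix('wrist',[.636,-.07,.155]))
for d in outline_of('wrist','cap'): m=d['mask'];print(d['p'],d['pixel'],m.sum(),cv2.boundingRect(m.astype(np.uint8)))
E
```

```text
clock: 4.45
tool_pos: [0.6371, -0.068, 0.3147]
orientation: [0.0, 0.866, -0.499, 0.0]
force: [-0.2, 0.6, -0.2]
width: 0.999
grip_force: 0.0
tcp [ 0.6371 -0.0681  0.3151] toolx [ 0.501 -0.866  0.   ] y [-0.866 -0.501 -0.   ] z [ 0.001 -0.    -1.   ] shift [1.1 1.9 3.1] yaw_y -149.9 w 1.002 t 4.5
[ 0.046  0.52  -0.021  1.649  0.013  0.972 -2.597] [287.54156983 276.3189111 ]
0.82 [285.0, 241.7] 16650 (212, 167, 148, 139)
0.43 [537.1, 215.0] 1068 (526, 193, 24, 52)
```

View pics/w3.png

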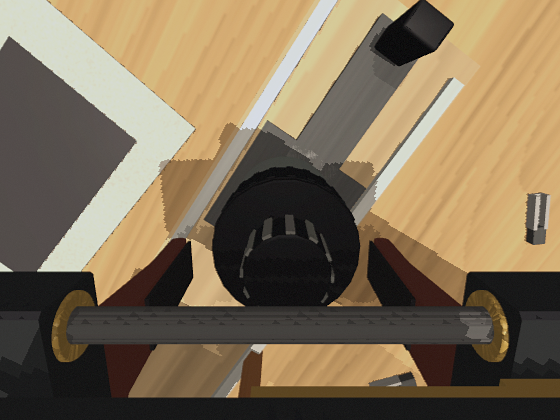

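The cap is centred between the fingers to within about 2 mm (knob column about 287, finger centre 281). I'll correct that, go down and grip.

```bash
python3 -m inch '[{"x":1,"y":2,"z":3,"roll":0},{"x":0,"y":0,"z":0,"roll":0},{"x":0,"y":0,"z":0,"roll":0}]' 1 40
python3 -m inch '[{"x":0,"y":0,"z":0,"roll":0},{"x":0,"y":0,"z":0,"roll":0},{"x":0,"y":0,"z":0,"roll":0},{"x":0,"y":0,"z":0,"roll":0},{"x":0,"y":0,"z":0,"roll":0},{"x":0,"y":0,"z":0,"roll":0},{"x":0,"y":0,"z":0,"roll":0},{"x":0,"y":0,"z":0,"roll":0}]' 0 40
```

```text
clock: 4.85
tool_pos: [0.6353, -0.0705, 0.3118]
orientation: [-0.0, 0.865, -0.501, 0.0]
force: [-0.2, 0.7, 0.1]
width: 0.997
grip_force: 0.0
clock: 5.65
tool_pos: [0.6354, -0.0702, 0.3117]
orientation: [-0.0, 0.865, -0.501, 0.0]
force: [-0.0, 0.4, 0.5]
width: 0.452
grip_force: 40.0
```

```bash
python3 -m inch '[{"x":0,"y":0,"z":-0.19,"roll":-8.5},{"x":0,"y":0,"z":-0.19,"roll":-8.5},{"x":0,"y":0,"z":-0.19,"roll":-8.5},{"x":0,"y":0,"z":-0.19,"roll":-8.5},{"x":0,"y":0,"z":-0.19,"roll":-8.5},{"x":0,"y":0,"z":-0.19,"roll":-8.5},{"x":0,"y":0,"z":-0.19,"roll":-8.5},{"x":0,"y":0,"z":-0.19,"roll":-8.5},{"x":0,"y":0,"z":-0.19,"roll":-8.5},{"x":0,"y":0,"z":-0.19,"roll":-8.5}]'
python3 -m inch '[{"x":0,"y":0,"z":-0.19,"roll":-8.5},{"x":0,"y":0,"z":-0.19,"roll":-8.5},{"x":0,"y":0,"z":-0.19,"roll":-8.5},{"x":0,"y":0,"z":-0.19,"roll":-8.5},{"x":0,"y":0,"z":-0.19,"roll":-8.5},{"x":0,"y":0,"z":-0.19,"roll":-8.5},{"x":0,"y":0,"z":-0.19,"roll":-8.5},{"x":0,"y":0,"z":-0.19,"roll":-8.5},{"x":0,"y":0,"z":-0.19,"roll":-8.5},{"x":0,"y":0,"z":-0.19,"roll":-8.5},{"x":0,"y":0,"z":-0.19,"roll":-8.5},{"x":0,"y":0,"z":-0.19,"roll":-8.5}]'
python3 - <<'E'
from h import *
to([.636,-.07,.312]); o=pose()[2];print(o['q'].round(3),o['force'],o['wrist_torque'])
E
```

```text
clock: 6.65
tool_pos: [0.6354, -0.0703, 0.3135]
orientation: [0.0, 0.976, 0.218, -0.0]
force: [0.2, 0.7, -0.1]
width: 0.444
grip_force: 40.0
clock: 7.85
tool_pos: [0.6353, -0.0704, 0.3159]
orientation: [-0.0, 0.445, 0.895, -0.0]
force: [0.1, 0.8, -0.7]
width: 0.447
grip_force: 40.0
tcp [ 0.6353 -0.0704  0.3159] toolx [-0.604  0.797 -0.   ] y [ 0.797  0.604 -0.   ] z [-0. -0. -1.] shift [-0.1  0.8  3.9] yaw_y 37.1 w 0.447 t 7.85
[ 0.555  0.646 -0.78   1.614  0.498  1.091  0.289] [ 0.06557052  0.81704481 -0.67356349] [-0.01167895 -0.06512695  0.02105679]
```

```bash
python3 -m inch '[{"x":0,"y":0,"z":-0.19,"roll":-8.5},{"x":0,"y":0,"z":-0.19,"roll":-8.5},{"x":0,"y":0,"z":-0.19,"roll":-8.5},{"x":0,"y":0,"z":-0.19,"roll":-8.5},{"x":0,"y":0,"z":-0.19,"roll":-8.5},{"x":0,"y":0,"z":-0.19,"roll":-8.5},{"x":0,"y":0,"z":-0.19,"roll":-8.5},{"x":0,"y":0,"z":-0.19,"roll":-8.5},{"x":0,"y":0,"z":-0.19,"roll":-8.5},{"x":0,"y":0,"z":-0.19,"roll":-8.5},{"x":0,"y":0,"z":-0.19,"roll":-8.5},{"x":0,"y":0,"z":-0.19,"roll":-8.5},{"x":0,"y":0,"z":-0.19,"roll":-8.5},{"x":0,"y":0,"z":-0.19,"roll":-8.5}]'
python3 - <<'E'
from h import *
to([.636,-.07,.312]); o=pose()[2];print(o['q'].round(3),o['force'],o['wrist_torque'])
E
```

```text
clock: 9.25
tool_pos: [0.6355, -0.0706, 0.3185]
orientation: [-0.0, -0.545, 0.838, -0.0]
force: [0.3, 0.2, 0.5]
width: 0.45
grip_force: 40.0
tcp [ 0.6355 -0.0706  0.3185] toolx [-0.405 -0.914  0.   ] y [-0.914  0.405 -0.   ] z [ 0. -0. -1.] shift [-0.8 -0.2  6.5] yaw_y 156.1 w 0.45 t 9.25
[ 0.764  0.854 -1.219  1.598  0.829  1.29   2.134] [0.27575805 0.20701022 0.5113299 ] [ 0.14284247 -0.13646804 -0.04169462]
```

```bash
python3 -m inch '[{"x":0,"y":0,"z":0,"roll":0},{"x":0,"y":0,"z":0,"roll":0},{"x":0,"y":0,"z":0,"roll":8.5},{"x":0,"y":0,"z":0,"roll":8.5},{"x":0,"y":0,"z":0,"roll":8.5},{"x":0,"y":0,"z":0,"roll":8.5},{"x":0,"y":0,"z":0,"roll":8.5},{"x":0,"y":0,"z":0,"roll":8.5},{"x":0,"y":0,"z":0,"roll":8.5},{"x":0,"y":0,"z":0,"roll":8.5},{"x":0,"y":0,"z":0,"roll":8.5},{"x":0,"y":0,"z":0,"roll":8.5},{"x":0,"y":0,"z":0,"roll":8.5},{"x":0,"y":0,"z":0,"roll":8.5},{"x":0,"y":0,"z":0,"roll":8.5},{"x":0,"y":0,"z":0,"roll":8.5},{"x":0,"y":0,"z":0,"roll":8.5},{"x":0,"y":0,"z":0,"roll":8.5},{"x":0,"y":0,"z":0,"roll":8.5},{"x":0,"y":0,"z":0,"roll":8.5}]' 0.8
python3 -m inch '[{"x":0,"y":0,"z":0,"roll":8.5},{"x":0,"y":0,"z":0,"roll":8.5},{"x":0,"y":0,"z":0,"roll":8.5},{"x":0,"y":0,"z":0,"roll":8.5},{"x":0,"y":0,"z":0,"roll":8.5},{"x":0,"y":0,"z":0,"roll":8.5},{"x":0,"y":0,"z":0,"roll":8.5},{"x":0,"y":0,"z":0,"roll":8.5},{"x":0,"y":0,"z":0,"roll":8.5},{"x":0,"y":0,"z":0,"roll":8.5},{"x":0,"y":0,"z":0,"roll":8.5},{"x":0,"y":0,"z":0,"roll":8.5},{"x":0,"y":0,"z":0,"roll":8.5},{"x":0,"y":0,"z":0,"roll":8.5},{"x":0,"y":0,"z":0,"roll":8.5},{"x":0,"y":0,"z":0,"roll":8.5},{"x":0,"y":0,"z":0,"roll":8.5},{"x":0,"y":0,"z":0,"roll":8.5}]' 0.8
python3 - <<'E'
from h import *
to([.636,-.07,.312]); o=pose()[2];print(o['q'].round(3),o['force'],o['wrist_torque'])
E
```

```text
clock: 11.25
tool_pos: [0.6353, -0.0702, 0.3189]
orientation: [0.0, 0.693, 0.721, 0.0]
force: [0.0, 1.3, -0.2]
width: 0.796
grip_force: 0.0
clock: 13.05
tool_pos: [0.6353, -0.0701, 0.319]
orientation: [-0.0, 0.863, -0.506, 0.0]
force: [0.0, 0.5, -0.4]
width: 0.8
grip_force: 0.0
tcp [ 0.6353 -0.0701  0.319 ] toolx [ 0.488 -0.873  0.   ] y [-0.873 -0.488 -0.001] z [ 0.001  0.    -1.   ] shift [ 0.2 -0.7  7. ] yaw_y -150.8 w 0.8 t 13.05
[ 0.054  0.514 -0.028  1.649  0.016  0.978 -2.611] [ 0.04509655  0.53417129 -0.40620628] [ 0.11277529 -0.03847012 -0.02686709]
```

Good. Second grip and turn (306°).

```bash
python3 -m inch '[{"x":0,"y":0,"z":0,"roll":0},{"x":0,"y":0,"z":0,"roll":0},{"x":0,"y":0,"z":0,"roll":0},{"x":0,"y":0,"z":0,"roll":0},{"x":0,"y":0,"z":0,"roll":0},{"x":0,"y":0,"z":0,"roll":0}]' 0 40
python3 -m inch '[{"x":0,"y":0,"z":-0.19,"roll":-8.5},{"x":0,"y":0,"z":-0.19,"roll":-8.5},{"x":0,"y":0,"z":-0.19,"roll":-8.5},{"x":0,"y":0,"z":-0.19,"roll":-8.5},{"x":0,"y":0,"z":-0.19,"roll":-8.5},{"x":0,"y":0,"z":-0.19,"roll":-8.5},{"x":0,"y":0,"z":-0.19,"roll":-8.5},{"x":0,"y":0,"z":-0.19,"roll":-8.5},{"x":0,"y":0,"z":-0.19,"roll":-8.5},{"x":0,"y":0,"z":-0.19,"roll":-8.5},{"x":0,"y":0,"z":-0.19,"roll":-8.5},{"x":0,"y":0,"z":-0.19,"roll":-8.5},{"x":0,"y":0,"z":-0.19,"roll":-8.5},{"x":0,"y":0,"z":-0.19,"roll":-8.5},{"x":0,"y":0,"z":-0.19,"roll":-8.5},{"x":0,"y":0,"z":-0.19,"roll":-8.5},{"x":0,"y":0,"z":-0.19,"roll":-8.5},{"x":0,"y":0,"z":-0.19,"roll":-8.5}]'
python3 -m inch '[{"x":0,"y":0,"z":-0.19,"roll":-8.5},{"x":0,"y":0,"z":-0.19,"roll":-8.5},{"x":0,"y":0,"z":-0.19,"roll":-8.5},{"x":0,"y":0,"z":-0.19,"roll":-8.5},{"x":0,"y":0,"z":-0.19,"roll":-8.5},{"x":0,"y":0,"z":-0.19,"roll":-8.5},{"x":0,"y":0,"z":-0.19,"roll":-8.5},{"x":0,"y":0,"z":-0.19,"roll":-8.5},{"x":0,"y":0,"z":-0.19,"roll":-8.5},{"x":0,"y":0,"z":-0.19,"roll":-8.5},{"x":0,"y":0,"z":-0.19,"roll":-8.5},{"x":0,"y":0,"z":-0.19,"roll":-8.5},{"x":0,"y":0,"z":-0.19,"roll":-8.5},{"x":0,"y":0,"z":-0.19,"roll":-8.5},{"x":0,"y":0,"z":-0.19,"roll":-8.5},{"x":0,"y":0,"z":-0.19,"roll":-8.5},{"x":0,"y":0,"z":-0.19,"roll":-8.5},{"x":0,"y":0,"z":-0.19,"roll":-8.5}]'
python3 - <<'E'
from h import *
to([.636,-.07,.312]); o=pose()[2];print(o['q'].round(3),o['force'],o['wrist_torque'])
E
```

```text
clock: 13.65
tool_pos: [0.6354, -0.0703, 0.3185]
orientation: [-0.0, 0.865, -0.501, 0.0]
force: [-0.2, 0.4, -1.0]
width: 0.449
grip_force: 40.0
clock: 15.45
tool_pos: [0.6353, -0.0705, 0.3219]
orientation: [-0.0, 0.687, 0.726, -0.0]
force: [-0.9, 0.5, 0.2]
width: 0.445
grip_force: 40.0
clock: 17.25
tool_pos: [0.6354, -0.0707, 0.3254]
orientation: [-0.0, -0.546, 0.838, -0.0]
force: [0.4, 0.2, 0.2]
width: 0.45
grip_force: 40.0
tcp [ 0.6354 -0.0707  0.3254] toolx [-0.405 -0.914  0.   ] y [-0.914  0.405 -0.   ] z [ 0. -0. -1.] shift [-0.8 -0.2 13.4] yaw_y 156.1 w 0.45 t 17.25
[ 0.767  0.848 -1.225  1.592  0.822  1.3    2.139] [0.36740181 0.15488725 0.24803469] [ 0.10894469 -0.09852982  0.02043807]
```

```bash
python3 -m inch '[{"x":0,"y":0,"z":0,"roll":0},{"x":0,"y":0,"z":0,"roll":0},{"x":0,"y":0,"z":0,"roll":8.5},{"x":0,"y":0,"z":0,"roll":8.5},{"x":0,"y":0,"z":0,"roll":8.5},{"x":0,"y":0,"z":0,"roll":8.5},{"x":0,"y":0,"z":0,"roll":8.5},{"x":0,"y":0,"z":0,"roll":8.5},{"x":0,"y":0,"z":0,"roll":8.5},{"x":0,"y":0,"z":0,"roll":8.5},{"x":0,"y":0,"z":0,"roll":8.5},{"x":0,"y":0,"z":0,"roll":8.5},{"x":0,"y":0,"z":0,"roll":8.5},{"x":0,"y":0,"z":0,"roll":8.5},{"x":0,"y":0,"z":0,"roll":8.5},{"x":0,"y":0,"z":0,"roll":8.5},{"x":0,"y":0,"z":0,"roll":8.5},{"x":0,"y":0,"z":0,"roll":8.5}]' 0.7
python3 -m inch '[{"x":0,"y":0,"z":0,"roll":0},{"x":0,"y":0,"z":0,"roll":0},{"x":0,"y":0,"z":0,"roll":0},{"x":0,"y":0,"z":0,"roll":0},{"x":0,"y":0,"z":0,"roll":0},{"x":0,"y":0,"z":0,"roll":0}]' 0 40
python3 -m inch '[{"x":0,"y":0,"z":-0.19,"roll":-8.5},{"x":0,"y":0,"z":-0.19,"roll":-8.5},{"x":0,"y":0,"z":-0.19,"roll":-8.5},{"x":0,"y":0,"z":-0.19,"roll":-8.5},{"x":0,"y":0,"z":-0.19,"roll":-8.5},{"x":0,"y":0,"z":-0.19,"roll":-8.5},{"x":0,"y":0,"z":-0.19,"roll":-8.5},{"x":0,"y":0,"z":-0.19,"roll":-8.5},{"x":0,"y":0,"z":-0.19,"roll":-8.5},{"x":0,"y":0,"z":-0.19,"roll":-8.5},{"x":0,"y":0,"z":-0.19,"roll":-8.5},{"x":0,"y":0,"z":-0.19,"roll":-8.5},{"x":0,"y":0,"z":-0.19,"roll":-8.5},{"x":0,"y":0,"z":-0.19,"roll":-8.5}]'
python3 -m inch '[{"x":0,"y":0,"z":-3,"roll":0},{"x":0,"y":0,"z":-3,"roll":0},{"x":0,"y":0,"z":0,"roll":0}]'
```

```text
clock: 19.05
tool_pos: [0.6353, -0.0703, 0.3256]
orientation: [0.0, 0.579, 0.815, 0.0]
force: [-0.6, -0.2, -0.4]
width: 0.696
grip_force: 0.0
clock: 19.65
tool_pos: [0.6354, -0.0703, 0.3254]
orientation: [-0.0, 0.575, 0.818, 0.0]
force: [-0.1, -0.3, 1.3]
width: 0.448
grip_force: 40.0
clock: 21.05
tool_pos: [0.6354, -0.0704, 0.328]
orientation: [0.0, -0.416, 0.909, 0.0]
force: [0.0, 0.5, -0.0]
width: 0.448
grip_force: 40.0
clock: 21.35
tool_pos: [0.6354, -0.0703, 0.3344]
orientation: [0.0, -0.412, 0.911, -0.0]
force: [0.5, 0.1, -1.1]
width: 0.447
grip_force: 40.0
```

The cap is free (it lifted with no resistance). Carrying it to the tray.

```bash
python3 -m inch '[{"x":0,"y":0,"z":-20,"roll":0},{"x":0,"y":0,"z":-20,"roll":0},{"x":40.5,"y":-21.8,"z":0,"roll":0},{"x":40.5,"y":-21.8,"z":0,"roll":0},{"x":40.5,"y":-21.8,"z":0,"roll":0},{"x":40.5,"y":-21.8,"z":0,"roll":0},{"x":40.5,"y":-21.8,"z":0,"roll":0},{"x":40.5,"y":-21.8,"z":0,"roll":0},{"x":40.5,"y":-21.8,"z":0,"roll":0},{"x":40.5,"y":-21.8,"z":0,"roll":0},{"x":0,"y":0,"z":0,"roll":0},{"x":0,"y":0,"z":0,"roll":0},{"x":0,"y":0,"z":0,"roll":0}]'
python3 - <<'E'
from h import *
a=snap('top');b=snap('side')
s=np.hstack([cv2.resize(a[130:280,230:450],(460,314)),cv2.resize(b[160:420,200:470],(326,314))]);cv2.imwrite('pics/c1.png',s[:,:,::-1])
to([.552,-.428,.3]); o=pose()[2];print(o['q'].round(3),o['grip_force'])
E
```

```text
clock: 22.65
tool_pos: [0.5537, -0.4275, 0.3752]
orientation: [0.001, -0.414, 0.91, -0.0]
force: [0.0, -0.6, -1.0]
width: 0.449
grip_force: 40.0
tcp [ 0.5539 -0.4271  0.3749] toolx [-0.657 -0.754 -0.   ] y [-0.754  0.657 -0.001] z [ 0.001 -0.    -1.   ] shift [ 2.   0.9 74.9] yaw_y 138.9 w 0.446 t 22.75
[ 1.226  0.861 -1.195  1.376  0.794  1.423  2.476] 39.99815762042999
```

View pics/c1.png

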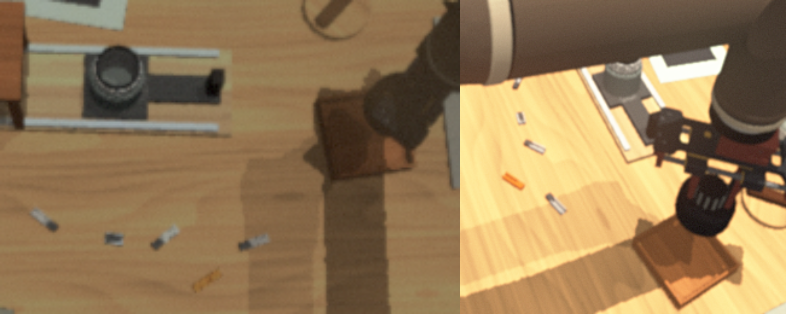

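The can is open and the gripper holds the cap over the tray; one blade has been knocked from (320,235) to about (309,244) in the top view. Setting the cap down.

```bash
python3 -m inch '[{"x":2,"y":1,"z":35,"roll":0},{"x":0,"y":0,"z":35,"roll":0},{"x":0,"y":0,"z":35,"roll":0},{"x":0,"y":0,"z":20,"roll":0},{"x":0,"y":0,"z":10,"roll":0},{"x":0,"y":0,"z":5,"roll":0},{"x":0,"y":0,"z":0,"roll":0},{"x":0,"y":0,"z":0,"roll":0}]'
python3 -m inch '[{"x":0,"y":0,"z":0,"roll":0},{"x":0,"y":0,"z":0,"roll":0},{"x":0,"y":0,"z":0,"roll":0},{"x":0,"y":0,"z":0,"roll":0},{"x":0,"y":0,"z":-30,"roll":0},{"x":0,"y":0,"z":-40,"roll":0},{"x":0,"y":0,"z":-45,"roll":0},{"x":0,"y":0,"z":0,"roll":0}]' 1
python3 - <<'E'
from h import *
a=snap('top','t4');b=snap('wrist','w4')
to([.552,-.428,.3]); o=pose()[2];print(o['q'].round(3),o['grip_force'])
for c in ('top','wrist'):
  for n in ('cap','blade1'):
    for d in outline_of(c,n): m=d['mask'];px=d['pixel'];print(c,n,round(d['p'],2),px,cv2.boundingRect(m.astype(np.uint8)),a[int(px[1]),int(px[0])],pix2w(c,px,.046 if n=='cap' else .01).round(3))
E
```

```text
clock: 23.55
tool_pos: [0.5517, -0.4298, 0.2356]
orientation: [0.001, -0.413, 0.911, -0.001]
force: [0.2, -0.8, -1.3]
width: 0.45
grip_force: 40.0
clock: 24.35
tool_pos: [0.5526, -0.4292, 0.3561]
orientation: [0.003, -0.413, 0.911, -0.003]
force: [0.6, 0.1, 0.1]
width: 1.002
grip_force: 0.0
tcp [ 0.5513 -0.4296  0.3503] toolx [-0.659 -0.752  0.   ] y [-0.752  0.659 -0.002] z [ 0.002 -0.002 -1.   ] shift [-1.7  0.7 50.3] yaw_y 138.8 w 0.994 t 24.45
[ 1.231  0.88  -1.181  1.405  0.813  1.384  2.464] 0.0
top cap 0.59 [400.6, 196.4] (392, 180, 25, 27) [29 18  8] [ 0.537 -0.407  0.046]
top blade1 0.59 [327.9, 262.4] (322, 259, 14, 11) [144 106  66] [ 0.354 -0.184  0.01 ]
top blade1 0.57 [255.3, 231.8] (246, 230, 11, 10) [151 122  83] [0.453 0.027 0.01 ]
top blade1 0.52 [352.0, 243.2] (347, 243, 11, 5) [110 100  85] [ 0.408 -0.259  0.01 ]
top blade1 0.52 [311.9, 243.3] (305, 239, 10, 8) [125 120 107] [ 0.412 -0.14   0.01 ]
wrist cap 0.64 [280.5, 197.8] (237, 150, 89, 92) [153 120  83] [ 0.549 -0.431  0.046]
wrist blade1 0.91 [514.3, 219.3] (490, 204, 45, 33) [61 51 43] [ 0.401 -0.262  0.01 ]
```

View pics/w4.png

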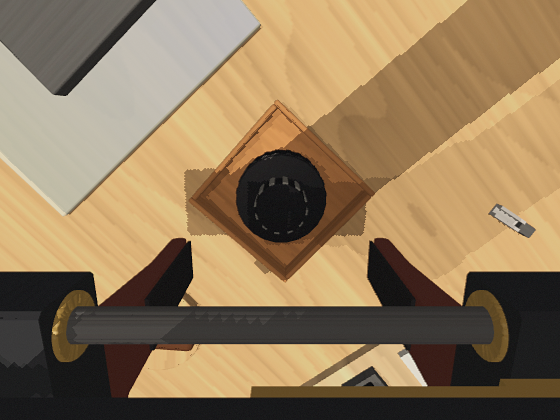

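The cap sits centred in the tray (wrist view, about (281,196) inside the tray walls). Next, the nearest blade at wrist (513,220), about world (0.401,-0.262).

```bash
python3 -m inch '[{"x":-5.5,"y":44.7,"z":0,"roll":0},{"x":-5.5,"y":44.7,"z":0,"roll":0},{"x":-5.5,"y":44.7,"z":0,"roll":0},{"x":-5.5,"y":44.7,"z":0,"roll":0},{"x":-5.5,"y":44.7,"z":0,"roll":0},{"x":0,"y":0,"z":6,"roll":8.4},{"x":0,"y":0,"z":6,"roll":8.4},{"x":0,"y":0,"z":6,"roll":8.4},{"x":0,"y":0,"z":6,"roll":8.4},{"x":0,"y":0,"z":6,"roll":8.4},{"x":0,"y":0,"z":6,"roll":8.4},{"x":0,"y":0,"z":6,"roll":8.4},{"x":0,"y":0,"z":6,"roll":8.4},{"x":0,"y":0,"z":0,"roll":0},{"x":0,"y":0,"z":0,"roll":0},{"x":0,"y":0,"z":0,"roll":0}]' 1
cat >> h.py <<'E'
def blades(c='wrist',name=None,lab='blade1',z=.008):
    im=snap(c,name); t,r,o=pose(); print('q',o['q'].round(2))
    for d in outline_of(c,lab):
        m=d['mask'].astype(np.uint8); ct=max(cv2.findContours(m,cv2.RETR_EXTERNAL,cv2.CHAIN_APPROX_NONE)[0],key=len)
        if len(ct)<5: continue
        (cx,cy),wh,_=cv2.minAreaRect(ct); b=cv2.boxPoints(cv2.minAreaRect(ct))
        e0,e1=b[1]-b[0],b[2]-b[1]; e=e0 if np.hypot(*e0)>np.hypot(*e1) else e1
        w=pix2w(c,(cx,cy),z); v=pix2w(c,(cx+e[0]/2,cy+e[1]/2),z)-pix2w(c,(cx-e[0]/2,cy-e[1]/2),z)
        col=im[d['mask']].mean(0); yaw=np.degrees(np.arctan2(v[1],v[0]))%180
        yy=r.apply([0,1,0]); cyaw=np.degrees(np.arctan2(yy[1],yy[0])); roll=-(((yaw+90-cyaw)+90)%180-90)
        s=r.inv().apply(np.array([w[0],w[1],t[2]])-t)*1000
        print(round(d['p'],2),'px',(round(cx),round(cy)),'col',col.round(),'w',w.round(4),'yaw',yaw.round(1),'len',np.linalg.norm(v).round(3),'ROLL',roll.round(1),'SHIFT',s.round(1),'tcpz',t[2].round(4))
E
python3 -c "
from h import *
blades('wrist','w5')"
```

```text
clock: 26.25
tool_pos: [0.4011, -0.2618, 0.301]
orientation: [-0.0, 0.158, 0.987, 0.0]
force: [0.6, -1.4, 0.6]
width: 1.001
grip_force: 0.0
q [ 1.3   0.5  -1.04  2.01  0.53  0.94  1.23]
0.96 px (352, 113) col [195. 121.  47.] w [ 0.3519 -0.1865  0.008 ] yaw 121.2 len 0.045 ROLL 40.5 SHIFT [70.3 56.2  0. ] tcpz 0.301
0.73 px (284, 204) col [106. 100.  92.] w [ 0.4032 -0.2577  0.008 ] yaw 106.3 len 0.045 ROLL 55.5 SHIFT [-0.7  4.7  0. ] tcpz 0.301
0.66 px (440, 169) col [123. 117. 108.] w [ 0.4144 -0.1324  0.008 ] yaw 127.5 len 0.045 ROLL 34.3 SHIFT [ 27.9 127.1   0. ] tcpz 0.301
```

```bash
python3 -m inch '[{"x":-0.7,"y":4.7,"z":0,"roll":0},{"x":0,"y":0,"z":8,"roll":7.9},{"x":0,"y":0,"z":8,"roll":7.9},{"x":0,"y":0,"z":8,"roll":7.9},{"x":0,"y":0,"z":8,"roll":7.9},{"x":0,"y":0,"z":8,"roll":7.9},{"x":0,"y":0,"z":8,"roll":7.9},{"x":0,"y":0,"z":0,"roll":8},{"x":0,"y":0,"z":0,"roll":0},{"x":0,"y":0,"z":0,"roll":0},{"x":0,"y":0,"z":0,"roll":0}]' 0.6
python3 -c "
from h import *
blades('wrist','w6')"
```

```text
clock: 27.45
tool_pos: [0.4033, -0.2575, 0.2532]
orientation: [0.0, 0.599, 0.801, 0.0]
force: [0.1, -0.1, -0.7]
width: 0.603
grip_force: 0.0
q [ 1.06  0.47 -0.74  2.06  0.46  0.78  0.33]
0.9 px (278, 220) col [123. 117. 108.] w [ 0.403  -0.2566  0.008 ] yaw 106.2 len 0.044 ROLL 0.1 SHIFT [ 1.  0. -0.] tcpz 0.2531
0.85 px (229, 93) col [205. 135.  57.] w [ 0.3514 -0.1862  0.008 ] yaw 119.8 len 0.044 ROLL -13.4 SHIFT [ 83.1 -29.6  -0. ] tcpz 0.2531
0.73 px (357, 34) col [168. 161. 151.] w [ 0.4157 -0.1328  0.008 ] yaw 126.1 len 0.042 ROLL -19.7 SHIFT [116.3  47.1   0. ] tcpz 0.2531
```

View pics/w6.png

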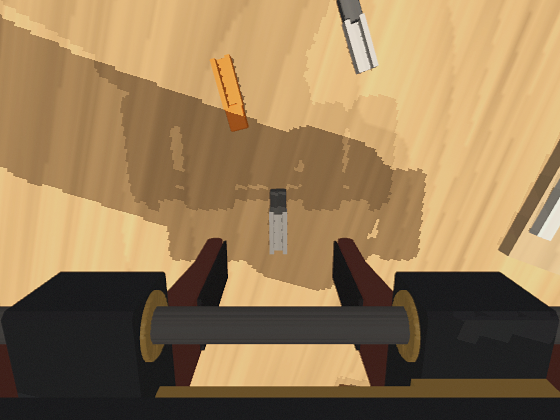

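The blade is centred between the fingers at (278,220), with the orange strip well clear at (230,93). Descending and gripping.

```bash
python3 -m inch '[{"x":1,"y":0,"z":30,"roll":0},{"x":0,"y":0,"z":25,"roll":0},{"x":0,"y":0,"z":13,"roll":0},{"x":0,"y":0,"z":0,"roll":0},{"x":0,"y":0,"z":0,"roll":0}]' 0.6
python3 -m inch '[{"x":0,"y":0,"z":0,"roll":0},{"x":0,"y":0,"z":0,"roll":0},{"x":0,"y":0,"z":0,"roll":0},{"x":0,"y":0,"z":0,"roll":0},{"x":0,"y":0,"z":0,"roll":0},{"x":0,"y":0,"z":0,"roll":0},{"x":0,"y":0,"z":0,"roll":0}]' 0 30
python3 -m inch '[{"x":0,"y":0,"z":-40,"roll":0},{"x":0,"y":0,"z":-50,"roll":0},{"x":0,"y":0,"z":-50,"roll":0},{"x":0,"y":0,"z":0,"roll":0}]'
python3 - <<'E'
from h import *
to([.6354,-.0703,.33])
E
```

```text
clock: 28.05
tool_pos: [0.4032, -0.2566, 0.1852]
orientation: [-0.0, 0.6, 0.8, 0.0]
force: [0.1, 0.7, -0.4]
width: 0.602
grip_force: 0.0
clock: 28.75
tool_pos: [0.4029, -0.2567, 0.1851]
orientation: [0.0, 0.6, 0.8, -0.0]
force: [-0.4, 0.2, 1.1]
width: 0.135
grip_force: 30.0
clock: 29.15
tool_pos: [0.4049, -0.2568, 0.3306]
orientation: [0.005, 0.6, 0.8, -0.0]
force: [-0.5, -0.1, 0.1]
width: 0.131
grip_force: 30.0
tcp [ 0.4049 -0.2568  0.3306] toolx [-0.279  0.96  -0.007] y [0.96  0.279 0.006] z [ 0.007 -0.006 -1.   ] shift [114.7 273.4   1.2] yaw_y 16.2 w 0.131 t 29.15
```

```bash
python3 -m inch '[{"x":16.4,"y":39,"z":0,"roll":0},{"x":16.4,"y":39,"z":0,"roll":0},{"x":16.4,"y":39,"z":0,"roll":0},{"x":16.4,"y":39,"z":0,"roll":0},{"x":16.4,"y":39,"z":0,"roll":0},{"x":16.4,"y":39,"z":0,"roll":0},{"x":16.4,"y":39,"z":0,"roll":0},{"x":0,"y":0,"z":0,"roll":0},{"x":0,"y":0,"z":0,"roll":0},{"x":0,"y":0,"z":0,"roll":0}]'
python3 - <<'E'
from h import *
snap('wrist','w7');to([.6354,-.0703,.294])
for x,y in((.6354,-.0703),): print(w2pix('wrist',[x,y,.114]))
E
```

```text
clock: 30.15
tool_pos: [0.6324, -0.0711, 0.3242]
orientation: [-0.0, 0.601, 0.799, -0.001]
force: [0.5, -0.4, -1.0]
width: 0.134
grip_force: 30.0
tcp [ 0.6324 -0.0715  0.3245] toolx [-0.278  0.961 -0.001] y [ 0.961  0.278 -0.001] z [-0.001 -0.001 -1.   ] shift [ 0.3  3.3 30.5] yaw_y 16.1 w 0.136 t 30.2
[283.28139797 238.86436528]
```

View pics/w7.png

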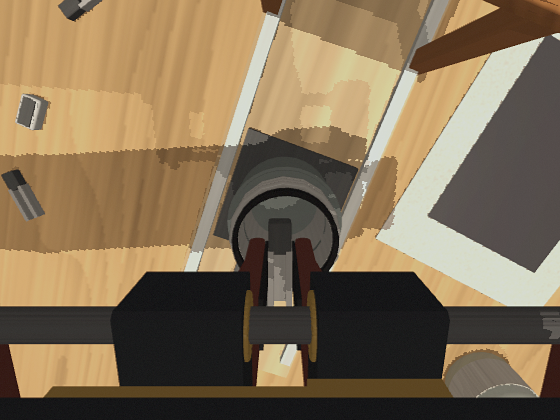

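The can mouth's centre is at about (285,238), matching the prediction of (283,239). Lowering in and releasing.

```bash
python3 -m inch '[{"x":0.3,"y":3.3,"z":0,"roll":0},{"x":0,"y":0,"z":15,"roll":0},{"x":0,"y":0,"z":15,"roll":0},{"x":0,"y":0,"z":0,"roll":0},{"x":0,"y":0,"z":0,"roll":0}]'
python3 -m inch '[{"x":0,"y":0,"z":0,"roll":0},{"x":0,"y":0,"z":0,"roll":0},{"x":0,"y":0,"z":0,"roll":0},{"x":0,"y":0,"z":0,"roll":0},{"x":0,"y":0,"z":-30,"roll":0},{"x":0,"y":0,"z":-20,"roll":0}]' 0.22
python3 - <<'E'
from h import *
blades('top'); to([.414,-.133,.30])
E
```

```text
clock: 30.7
tool_pos: [0.6358, -0.0692, 0.294]
orientation: [-0.001, 0.6, 0.8, -0.0]
force: [-0.5, 0.1, -0.4]
width: 0.133
grip_force: 30.0
clock: 31.3
tool_pos: [0.6362, -0.0689, 0.3462]
orientation: [0.0, 0.6, 0.8, 0.0]
force: [-0.1, 0.8, 0.7]
width: 0.219
grip_force: 0.0
q [ 0.55  0.61 -0.77  1.58  0.46  1.14 -0.05]
0.61 px (251, 235) col [122. 113. 102.] w [0.444  0.0386 0.008 ] yaw 54.1 len 0.041 ROLL 52.1 SHIFT [ 156.8 -155.4   -1. ] tcpz 0.3497
0.55 px (328, 264) col [135.  83.  46.] w [ 0.3495 -0.186   0.008 ] yaw 120.9 len 0.042 ROLL -14.7 SHIFT [ -32.5 -309.    -1.4] tcpz 0.3497
0.53 px (308, 244) col [84. 77. 68.] w [ 0.4117 -0.1296  0.008 ] yaw 132.5 len 0.036 ROLL -26.3 SHIFT [   4.3 -233.5   -1.1] tcpz 0.3497
tcp [ 0.637  -0.0686  0.3481] toolx [-0.279  0.96  -0.002] y [0.96  0.279 0.005] z [ 0.005 -0.    -1.   ] shift [   0.4 -232.3   47. ] yaw_y 16.2 w 0.221 t 31.4
```

```bash
python3 -m inch '[{"x":0,"y":-46.4,"z":0,"roll":0},{"x":0,"y":-46.4,"z":0,"roll":0},{"x":0,"y":-46.4,"z":0,"roll":0},{"x":0,"y":-46.4,"z":0,"roll":0},{"x":0,"y":-46.4,"z":0,"roll":0},{"x":0,"y":0,"z":35,"roll":-7},{"x":0,"y":0,"z":35,"roll":-7},{"x":0,"y":0,"z":25,"roll":-6.5},{"x":0,"y":0,"z":0,"roll":0},{"x":0,"y":0,"z":0,"roll":0},{"x":0,"y":0,"z":0,"roll":0},{"x":0,"y":0,"z":0,"roll":0}]' 0.6
python3 -c "
from h import *
blades('wrist','w8')"
```

```text
clock: 32.6
tool_pos: [0.4139, -0.1337, 0.2511]
orientation: [0.001, 0.449, 0.893, -0.0]
force: [0.0, -0.6, -0.1]
width: 0.6
grip_force: 0.0
q [ 0.92  0.45 -0.87  2.15  0.51  0.75  0.36]
0.84 px (281, 220) col [125. 118. 109.] w [ 0.415  -0.1314  0.008 ] yaw 126.7 len 0.045 ROLL -0.1 SHIFT [ 1.2  2.4 -0. ] tcpz 0.251
0.74 px (157, 228) col [172.  97.  32.] w [ 0.3517 -0.1854  0.008 ] yaw 120.1 len 0.047 ROLL 6.6 SHIFT [ -4.4 -80.6  -0. ] tcpz 0.251
```

```bash
python3 -m inch '[{"x":1.2,"y":2.4,"z":28,"roll":0},{"x":0,"y":0,"z":25,"roll":0},{"x":0,"y":0,"z":13,"roll":0},{"x":0,"y":0,"z":0,"roll":0},{"x":0,"y":0,"z":0,"roll":0}]' 0.6
python3 -m inch '[{"x":0,"y":0,"z":0,"roll":0},{"x":0,"y":0,"z":0,"roll":0},{"x":0,"y":0,"z":0,"roll":0},{"x":0,"y":0,"z":0,"roll":0},{"x":0,"y":0,"z":0,"roll":0},{"x":0,"y":0,"z":0,"roll":0},{"x":0,"y":0,"z":0,"roll":0}]' 0 30
python3 -m inch '[{"x":0,"y":0,"z":-40,"roll":0},{"x":0,"y":0,"z":-50,"roll":0},{"x":0,"y":0,"z":-50,"roll":0},{"x":0,"y":0,"z":0,"roll":0}]'
python3 - <<'E'
from h import *
to([.6354,-.0703,.33])
E
```

```text
clock: 33.2
tool_pos: [0.4148, -0.1312, 0.1842]
orientation: [0.0, 0.449, 0.894, -0.0]
force: [0.8, -0.5, 0.5]
width: 0.6
grip_force: 0.0
clock: 33.9
tool_pos: [0.4146, -0.1314, 0.184]
orientation: [0.0, 0.449, 0.894, -0.0]
force: [-0.7, -0.3, 1.9]
width: 0.134
grip_force: 30.0
clock: 34.3
tool_pos: [0.4164, -0.1311, 0.329]
orientation: [0.004, 0.449, 0.894, 0.0]
force: [-0.3, -1.2, 0.2]
width: 0.129
grip_force: 30.0
tcp [ 0.4164 -0.1311  0.329 ] toolx [-0.597  0.802 -0.008] y [0.802 0.597 0.004] z [ 0.008 -0.004 -1.   ] shift [-82.1 211.9   0.5] yaw_y 36.7 w 0.129 t 34.3
```

```bash
python3 -m inch '[{"x":-16.4,"y":42.4,"z":0,"roll":0},{"x":-16.4,"y":42.4,"z":0,"roll":0},{"x":-16.4,"y":42.4,"z":0,"roll":0},{"x":-16.4,"y":42.4,"z":0,"roll":0},{"x":-16.4,"y":42.4,"z":0,"roll":0},{"x":0,"y":0,"z":0,"roll":0},{"x":0,"y":0,"z":0,"roll":0},{"x":0,"y":0,"z":0,"roll":0}]'
python3 - <<'E'
from h import *
to([.6354,-.0703,.294])
E
```

```text
clock: 35.1
tool_pos: [0.6326, -0.0707, 0.3233]
orientation: [-0.001, 0.449, 0.894, -0.001]
force: [-0.0, -0.3, -1.0]
width: 0.127
grip_force: 30.0
tcp [ 0.6326 -0.0707  0.3233] toolx [-0.598  0.802  0.001] y [ 0.802  0.598 -0.002] z [-0.002 -0.001 -1.   ] shift [-1.3  2.5 29.2] yaw_y 36.7 w 0.127 t 35.1
```

```bash
python3 -m inch '[{"x":-1.3,"y":2.5,"z":0,"roll":0},{"x":0,"y":0,"z":15,"roll":0},{"x":0,"y":0,"z":14,"roll":0},{"x":0,"y":0,"z":0,"roll":0},{"x":0,"y":0,"z":0,"roll":0}]'
python3 -m inch '[{"x":0,"y":0,"z":0,"roll":0},{"x":0,"y":0,"z":0,"roll":0},{"x":0,"y":0,"z":0,"roll":0},{"x":0,"y":0,"z":0,"roll":0},{"x":0,"y":0,"z":-30,"roll":0},{"x":0,"y":0,"z":-20,"roll":0}]' 0.22
python3 - <<'E'
from h import *
blades('top')
E
```

```text
clock: 35.6
tool_pos: [0.636, -0.0702, 0.2942]
orientation: [-0.001, 0.449, 0.894, -0.0]
force: [-0.0, 0.3, 0.6]
width: 0.133
grip_force: 30.0
clock: 36.2
tool_pos: [0.6364, -0.0698, 0.3462]
orientation: [0.0, 0.448, 0.894, 0.0]
force: [0.3, -0.3, -0.1]
width: 0.218
grip_force: 0.0
q [ 0.6   0.63 -0.85  1.58  0.51  1.16  0.27]
0.39 px (329, 264) col [124.  69.  38.] w [ 0.3499 -0.1867  0.008 ] yaw 120.9 len 0.039 ROLL 5.8 SHIFT [  77.7 -300.5   -1.4] tcpz 0.3497
```

```bash
python3 -m inch '[{"x":40.5,"y":-18,"z":0,"roll":0},{"x":40.5,"y":-18,"z":0,"roll":0},{"x":40.5,"y":-18,"z":0,"roll":0},{"x":40.5,"y":-18,"z":0,"roll":0},{"x":40.5,"y":-18,"z":0,"roll":0},{"x":0,"y":0,"z":10,"roll":8.1},{"x":0,"y":0,"z":10,"roll":8.1},{"x":0,"y":0,"z":10,"roll":8.1},{"x":0,"y":0,"z":10,"roll":8.1},{"x":0,"y":0,"z":10,"roll":8.1},{"x":0,"y":0,"z":10,"roll":8.1},{"x":0,"y":0,"z":10,"roll":8.1},{"x":0,"y":0,"z":10,"roll":8.1},{"x":0,"y":0,"z":10,"roll":8.1},{"x":0,"y":0,"z":0,"roll":0},{"x":0,"y":0,"z":0,"roll":0},{"x":0,"y":0,"z":0,"roll":0}]' 0.6
python3 -c "
from h import *
blades('wrist','w9')"
```

```text
clock: 38.0
tool_pos: [0.4432, 0.0387, 0.2552]
orientation: [0.0, 0.891, 0.454, 0.0]
force: [-0.8, -0.4, -0.1]
width: 0.601
grip_force: 0.0
q [ 0.33  0.39 -0.63  2.14  0.35  0.72 -1.16]
0.82 px (283, 217) col [100.  94.  87.] w [0.448  0.0402 0.008 ] yaw 49.8 len 0.045 ROLL 4.2 SHIFT [4.1 2.9 0. ] tcpz 0.2553
```

```bash
python3 -m inch '[{"x":4.1,"y":2.9,"z":10,"roll":0},{"x":0,"y":0,"z":25,"roll":4.2},{"x":0,"y":0,"z":25,"roll":0},{"x":0,"y":0,"z":10,"roll":0},{"x":0,"y":0,"z":0,"roll":0},{"x":0,"y":0,"z":0,"roll":0}]' 0.6
python3 -m inch '[{"x":0,"y":0,"z":0,"roll":0},{"x":0,"y":0,"z":0,"roll":0},{"x":0,"y":0,"z":0,"roll":0},{"x":0,"y":0,"z":0,"roll":0},{"x":0,"y":0,"z":0,"roll":0},{"x":0,"y":0,"z":0,"roll":0},{"x":0,"y":0,"z":0,"roll":0}]' 0 30
python3 -m inch '[{"x":0,"y":0,"z":-40,"roll":0},{"x":0,"y":0,"z":-50,"roll":0},{"x":0,"y":0,"z":-50,"roll":0},{"x":0,"y":0,"z":0,"roll":0}]'
python3 - <<'E'
from h import *
to([.6354,-.0703,.33])
E
```

```text
clock: 38.7
tool_pos: [0.4481, 0.0404, 0.1851]
orientation: [-0.0, 0.908, 0.42, -0.0]
force: [-0.3, -0.3, 0.6]
width: 0.596
grip_force: 0.0
clock: 39.4
tool_pos: [0.4479, 0.0402, 0.1851]
orientation: [0.0, 0.908, 0.419, 0.0]
force: [0.1, -0.5, 3.1]
width: 0.134
grip_force: 30.0
clock: 39.8
tool_pos: [0.4496, 0.0411, 0.3305]
orientation: [0.002, 0.908, 0.419, 0.004]
force: [0.4, -0.6, -0.9]
width: 0.134
grip_force: 30.0
tcp [0.4496 0.0411 0.3305] toolx [0.648 0.762 0.006] y [ 0.762 -0.648  0.007] z [ 0.009 -0.    -1.   ] shift [ 35.6 213.7   2.2] yaw_y -40.4 w 0.134 t 39.8
```

```bash
python3 -m inch '[{"x":7.1,"y":42.7,"z":0,"roll":0},{"x":7.1,"y":42.7,"z":0,"roll":0},{"x":7.1,"y":42.7,"z":0,"roll":0},{"x":7.1,"y":42.7,"z":0,"roll":0},{"x":7.1,"y":42.7,"z":0,"roll":0},{"x":0,"y":0,"z":0,"roll":0},{"x":0,"y":0,"z":0,"roll":0},{"x":0,"y":0,"z":0,"roll":0}]'
python3 - <<'E'
from h import *
to([.6354,-.0703,.294])
E
```

```text
clock: 40.6
tool_pos: [0.6327, -0.0702, 0.3243]
orientation: [-0.001, 0.908, 0.42, -0.001]
force: [0.5, -0.1, -0.0]
width: 0.131
grip_force: 30.0
tcp [ 0.6327 -0.0702  0.3243] toolx [ 0.647  0.762 -0.001] y [ 0.762 -0.647 -0.002] z [-0.002  0.001 -1.   ] shift [ 1.7  2.2 30.3] yaw_y -40.3 w 0.131 t 40.6
```

```bash
python3 -m inch '[{"x":1.7,"y":2.2,"z":0,"roll":0},{"x":0,"y":0,"z":15,"roll":0},{"x":0,"y":0,"z":15,"roll":0},{"x":0,"y":0,"z":0,"roll":0},{"x":0,"y":0,"z":0,"roll":0}]'
python3 -m inch '[{"x":0,"y":0,"z":0,"roll":0},{"x":0,"y":0,"z":0,"roll":0},{"x":0,"y":0,"z":0,"roll":0},{"x":0,"y":0,"z":0,"roll":0},{"x":0,"y":0,"z":-40,"roll":0},{"x":0,"y":0,"z":-40,"roll":0},{"x":-40,"y":0,"z":-40,"roll":0},{"x":0,"y":0,"z":0,"roll":0},{"x":0,"y":0,"z":0,"roll":0}]' 0.22
python3 - <<'E'
from h import *
b=snap('wrist','w10');to([.48,.375,.41]); print(w2pix('wrist',[.6354,-.0703,.114]),pose()[2]['q'].round(2))
c=w2pix('wrist',[.6354,-.0703,.08]).astype(int); k=90
cr=b[max(c[1]-k,0):c[1]+k,c[0]-k:c[0]+k]; a=snap('top')
cv2.imwrite('pics/can.png',np.hstack([cv2.resize(cr,(400,400)),cv2.resize(a[205:275,230:300],(400,400))])[:,:,::-1])
E
```

```text
clock: 41.1
tool_pos: [0.6359, -0.0712, 0.294]
orientation: [-0.0, 0.908, 0.42, -0.001]
force: [0.4, -0.7, -0.1]
width: 0.13
grip_force: 30.0
clock: 42.0
tool_pos: [0.6131, -0.0989, 0.4113]
orientation: [0.001, 0.908, 0.419, 0.001]
force: [-0.1, 0.1, -1.0]
width: 0.219
grip_force: 0.0
tcp [ 0.6132 -0.0982  0.4101] toolx [ 0.648  0.761 -0.   ] y [ 0.761 -0.648  0.   ] z [ 0. -0. -1.] shift [ 273.9 -408.2    0. ] yaw_y -40.4 w 0.226 t 42.05
[277.42077588 161.46455267] [ 0.5   0.47 -0.6   1.57  0.28  1.19 -0.85]
```

View pics/can.png

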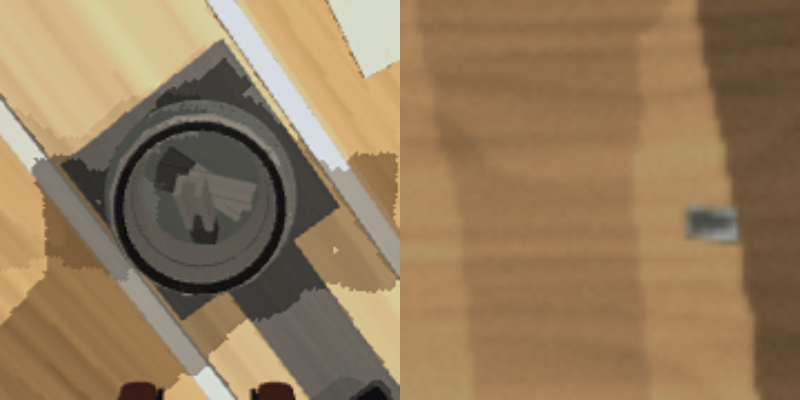

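The blades lie at the bottom of the can (left half of the crop), and the third blade's spot on the table is empty. Now to the lid.

```bash
python3 -m inch '[{"x":24.9,"y":-37.1,"z":0,"roll":0},{"x":24.9,"y":-37.1,"z":0,"roll":0},{"x":24.9,"y":-37.1,"z":0,"roll":0},{"x":24.9,"y":-37.1,"z":0,"roll":0},{"x":24.9,"y":-37.1,"z":0,"roll":0},{"x":24.9,"y":-37.1,"z":0,"roll":0},{"x":24.9,"y":-37.1,"z":0,"roll":0},{"x":24.9,"y":-37.1,"z":0,"roll":0},{"x":24.9,"y":-37.1,"z":0,"roll":0},{"x":24.9,"y":-37.1,"z":0,"roll":0},{"x":24.9,"y":-37.1,"z":0,"roll":0},{"x":0,"y":0,"z":50,"roll":0},{"x":0,"y":0,"z":50,"roll":0},{"x":0,"y":0,"z":0,"roll":0},{"x":0,"y":0,"z":0,"roll":0},{"x":0,"y":0,"z":0,"roll":0}]' 0.6
python3 - <<'E'
from h import *
im=snap('wrist','w11');to([.48,.375,.21]); print(w2pix('wrist',[.48,.375,.042]),w2pix('wrist',[.48,.375,.018]),pose()[2]['q'].round(2))
for d in outline_of('wrist','lid'):
    m=d['mask'];x,y,w,h=cv2.boundingRect(m.astype(np.uint8));print(round(d['p'],2),(x,y,w,h),pix2w('wrist',(x+w/2,y+h/2),.018))
E
```

```text
clock: 43.7
tool_pos: [0.4805, 0.3758, 0.3125]
orientation: [-0.001, 0.908, 0.419, 0.001]
force: [-0.0, 0.8, 0.8]
width: 0.602
grip_force: 0.0
tcp [0.4806 0.3757 0.3129] toolx [0.648 0.761 0.004] y [ 0.761 -0.648  0.   ] z [ 0.003  0.002 -1.   ] shift [-1.300e+00 -1.000e-01  1.028e+02] yaw_y -40.4 w 0.599 t 43.75
[278.67588967 215.80962026] [278.74634595 207.79230049] [-0.27  0.57 -0.67  1.7   0.41  1.02 -1.79]
0.65 (233, 153, 82, 79) [0.48547814 0.38695355 0.018     ]
```

View pics/w11.png

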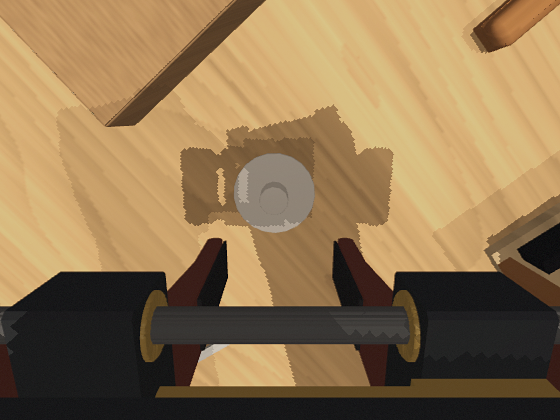

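The lid shows at (274,193) with its knob at (274,200), about 12 mm further along tool x. Correcting and rechecking lower down.

```bash
python3 -m inch '[{"x":11.6,"y":-3.5,"z":0,"roll":0},{"x":0,"y":0,"z":30,"roll":0},{"x":0,"y":0,"z":20,"roll":0},{"x":0,"y":0,"z":0,"roll":0},{"x":0,"y":0,"z":0,"roll":0},{"x":0,"y":0,"z":0,"roll":0}]' 0.6
python3 - <<'E'
from h import *
im=snap('wrist','w12')
for d in outline_of('wrist','lid'):
    m=d['mask'];x,y,w,h=cv2.boundingRect(m.astype(np.uint8));p=pix2w('wrist',(x+w/2,y+h/2),.018);print(round(d['p'],2),(x,y,w,h),p);to([p[0],p[1],.203])
E
```

```text
clock: 44.4
tool_pos: [0.4854, 0.3867, 0.262]
orientation: [-0.0, 0.908, 0.419, 0.001]
force: [-0.3, 0.2, 0.1]
width: 0.597
grip_force: 0.0
0.85 (229, 178, 97, 93) [0.48493156 0.38721913 0.018     ]
tcp [0.4853 0.3865 0.2618] toolx [0.648 0.761 0.002] y [ 0.761 -0.648  0.   ] z [ 0.002  0.001 -1.   ] shift [ 0.2 -0.8 58.8] yaw_y -40.4 w 0.597 t 44.5
0.43 (525, 267, 35, 39) [0.59770296 0.23096296 0.018     ]
tcp [0.4853 0.3865 0.2618] toolx [0.648 0.761 0.002] y [ 0.761 -0.648  0.   ] z [ 0.002  0.001 -1.   ] shift [-45.7 186.4  58.8] yaw_y -40.4 w 0.597 t 44.5
```

```bash
python3 -m inch '[{"x":0,"y":-0.8,"z":25,"roll":0},{"x":0,"y":0,"z":22,"roll":0},{"x":0,"y":0,"z":11.5,"roll":0},{"x":0,"y":0,"z":0,"roll":0},{"x":0,"y":0,"z":0,"roll":0}]' 0.6
python3 -m inch '[{"x":0,"y":0,"z":0,"roll":0},{"x":0,"y":0,"z":0,"roll":0},{"x":0,"y":0,"z":0,"roll":0},{"x":0,"y":0,"z":0,"roll":0},{"x":0,"y":0,"z":0,"roll":0},{"x":0,"y":0,"z":0,"roll":0},{"x":0,"y":0,"z":0,"roll":0}]' 0 45
python3 -m inch '[{"x":0,"y":0,"z":-30,"roll":0},{"x":0,"y":0,"z":-50,"roll":0},{"x":0,"y":0,"z":-50,"roll":0},{"x":0,"y":0,"z":-50,"roll":0},{"x":0,"y":0,"z":-46,"roll":0},{"x":0,"y":0,"z":0,"roll":0}]'
python3 - <<'E'
from h import *
to([.6354,-.0703,.43])
E
```

```text
clock: 45.0
tool_pos: [0.4845, 0.3868, 0.2024]
orientation: [-0.0, 0.908, 0.419, 0.0]
force: [0.1, 0.8, 0.6]
width: 0.596
grip_force: 0.0
clock: 45.7
tool_pos: [0.4844, 0.3865, 0.202]
orientation: [0.0, 0.908, 0.419, 0.0]
force: [0.1, -1.1, 2.0]
width: 0.241
grip_force: 45.0
clock: 46.3
tool_pos: [0.4845, 0.388, 0.4348]
orientation: [-0.001, 0.908, 0.419, 0.005]
force: [0.2, -0.2, -1.2]
width: 0.239
grip_force: 45.0
tcp [0.4845 0.388  0.4348] toolx [0.648 0.762 0.01 ] y [ 0.762 -0.648  0.002] z [ 0.008  0.007 -1.   ] shift [-251.3  411.9    2.9] yaw_y -40.4 w 0.239 t 46.3
```

```bash
python3 -m inch '[{"x":-22.8,"y":37.4,"z":0,"roll":0},{"x":-22.8,"y":37.4,"z":0,"roll":0},{"x":-22.8,"y":37.4,"z":0,"roll":0},{"x":-22.8,"y":37.4,"z":0,"roll":0},{"x":-22.8,"y":37.4,"z":0,"roll":0},{"x":-22.8,"y":37.4,"z":0,"roll":0},{"x":-22.8,"y":37.4,"z":0,"roll":0},{"x":-22.8,"y":37.4,"z":0,"roll":0},{"x":-22.8,"y":37.4,"z":0,"roll":0},{"x":-22.8,"y":37.4,"z":0,"roll":0},{"x":-22.8,"y":37.4,"z":0,"roll":0},{"x":0,"y":0,"z":40,"roll":0},{"x":0,"y":0,"z":40,"roll":0},{"x":0,"y":0,"z":0,"roll":0},{"x":0,"y":0,"z":0,"roll":0},{"x":0,"y":0,"z":0,"roll":0}]'
python3 - <<'E'
from h import *
im=snap('wrist','w13');to([.6354,-.0703,.309]); o=pose()[2]; print(o['force'],o['grip_force'],w2pix('wrist',[.6354,-.0703,.114]))
for d in outline_of('wrist','lid'):
    m=d['mask'];print(round(d['p'],2),cv2.boundingRect(m.astype(np.uint8)))
E
```

```text
clock: 47.9
tool_pos: [0.6357, -0.0705, 0.3499]
orientation: [0.001, 0.908, 0.42, 0.001]
force: [-0.4, -0.4, -0.7]
width: 0.238
grip_force: 45.0
tcp [ 0.6358 -0.0705  0.3502] toolx [0.648 0.762 0.002] y [ 0.762 -0.648  0.003] z [ 0.003 -0.    -1.   ] shift [-0.2 -0.5 41.2] yaw_y -40.4 w 0.244 t 47.95
[ 0.0541966   0.4214906  -1.18142293] 44.999772906303406 [277.19440719 228.57874365]
0.61 (216, 196, 128, 110)
```

View pics/w13.png

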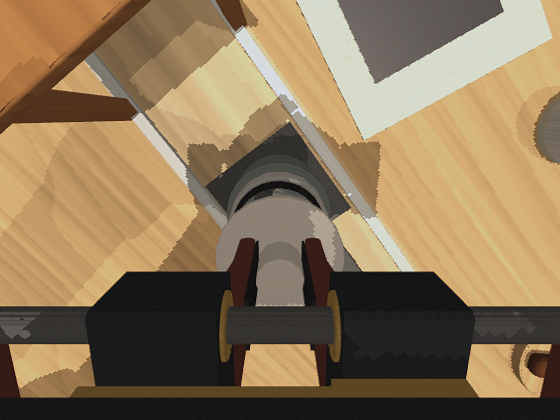

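The lid is held level over the can (lid centre column 280, gasket arc about 281). Lowering and pressing.

```bash
python3 -m inch '[{"x":-0.2,"y":-0.5,"z":15,"roll":0},{"x":0,"y":0,"z":12,"roll":0},{"x":0,"y":0,"z":8,"roll":0},{"x":0,"y":0,"z":4,"roll":0},{"x":0,"y":0,"z":2,"roll":0},{"x":0,"y":0,"z":0,"roll":0},{"x":0,"y":0,"z":0,"roll":0}]'
python3 -m inch '[{"x":0,"y":0,"z":1.5,"roll":0},{"x":0,"y":0,"z":1.5,"roll":0},{"x":0,"y":0,"z":1.5,"roll":0},{"x":0,"y":0,"z":0,"roll":0},{"x":0,"y":0,"z":0,"roll":0}]'
```

```text
clock: 48.7
tool_pos: [0.6345, -0.0707, 0.3068]
orientation: [-0.0, 0.908, 0.42, -0.0]
force: [-1.1, 0.9, 1.5]
width: 0.239
grip_force: 45.0
clock: 49.2
tool_pos: [0.6345, -0.0706, 0.3039]
orientation: [0.0, 0.908, 0.419, 0.0]
force: [-5.8, 0.8, 13.4]
width: 0.239
grip_force: 45.0
```

```bash
python3 -m inch '[{"x":-0.6,"y":-0.8,"z":1.5,"roll":0},{"x":0,"y":0,"z":1,"roll":0},{"x":0,"y":0,"z":0,"roll":0},{"x":0,"y":0,"z":0,"roll":0}]'
```

```text
clock: 49.6
tool_pos: [0.634, -0.0705, 0.3038]
orientation: [0.001, 0.908, 0.419, 0.001]
force: [-10.2, 0.1, 27.8]
width: 0.243
grip_force: 45.0
```

```bash
python3 -m inch '[{"x":0,"y":0,"z":-1,"roll":0},{"x":0,"y":0,"z":0,"roll":0},{"x":0,"y":0,"z":0,"roll":0},{"x":0,"y":0,"z":0,"roll":0},{"x":0,"y":0,"z":-30,"roll":0},{"x":0,"y":0,"z":-30,"roll":0},{"x":0,"y":0,"z":0,"roll":0},{"x":0,"y":0,"z":0,"roll":0}]' 0.5
python3 - <<'E'
from h import *
im=snap('wrist','w14')
t,r,o=pose();print(t)
for d in outline_of('wrist','lid'):
    m=d['mask'];x,y,w,h=cv2.boundingRect(m.astype(np.uint8));p=pix2w('wrist',(x+w/2,y+h/2),.12);print(round(d['p'],2),(x,y,w,h),p);to([p[0],p[1],t[2]])
E
```

```text
clock: 50.4
tool_pos: [0.6336, -0.0711, 0.3609]
orientation: [0.0, 0.908, 0.419, 0.0]
force: [-0.2, -0.2, -0.3]
width: 0.497
grip_force: 0.0
[ 0.63334169 -0.07112359  0.35996388]
0.68 (229, 174, 98, 95) [ 0.634493   -0.06836216  0.12      ]
tcp [ 0.6332 -0.0712  0.3595] toolx [ 0.648  0.761 -0.001] y [ 0.761 -0.648 -0.001] z [-0.002 -0.    -1.   ] shift [ 3.  -0.8 -0.5] yaw_y -40.4 w 0.503 t 50.5
```

View pics/w14.png

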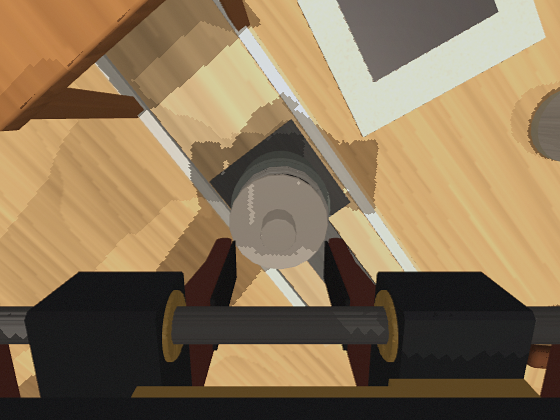

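The lid sits level and centred, with its flange at (278,221) and no gasket showing. One confirming press with closed fingers on the knob.

```bash
python3 -m inch '[{"x":2,"y":0,"z":0,"roll":0},{"x":0,"y":0,"z":0,"roll":0},{"x":0,"y":0,"z":0,"roll":0},{"x":0,"y":0,"z":0,"roll":0},{"x":0,"y":0,"z":0,"roll":0},{"x":0,"y":0,"z":12,"roll":0},{"x":0,"y":0,"z":12,"roll":0},{"x":0,"y":0,"z":6,"roll":0},{"x":0,"y":0,"z":2,"roll":0},{"x":0,"y":0,"z":1,"roll":0},{"x":0,"y":0,"z":0,"roll":0},{"x":0,"y":0,"z":0,"roll":0}]' 0 20
python3 -m inch '[{"x":0,"y":0,"z":1,"roll":0},{"x":0,"y":0,"z":1,"roll":0},{"x":0,"y":0,"z":0,"roll":0}]'
python3 -m inch '[{"x":0,"y":0,"z":1,"roll":0},{"x":0,"y":0,"z":1,"roll":0},{"x":0,"y":0,"z":0,"roll":0}]'
```

```text
clock: 51.7
tool_pos: [0.635, -0.0693, 0.3282]
orientation: [0.0, 0.908, 0.419, 0.0]
force: [0.1, 0.1, 0.0]
width: 0.007
grip_force: 0.0
clock: 52.0
tool_pos: [0.635, -0.0693, 0.3265]
orientation: [0.0, 0.908, 0.419, 0.0]
force: [-0.3, 0.2, 4.4]
width: 0.013
grip_force: 2.2
clock: 52.3
tool_pos: [0.6349, -0.0692, 0.3263]
orientation: [0.001, 0.908, 0.419, 0.0]
force: [-6.3, -0.6, 17.9]
width: 0.005
grip_force: 8.7
```

The knob top takes 18 N with no motion and lies about 0.1445 above the table, so the lid is home. Next I'll go behind the handle and push with closed fingers.

```bash
python3 -m inch '[{"x":0,"y":0,"z":-20,"roll":0},{"x":0,"y":0,"z":-40,"roll":0},{"x":0,"y":0,"z":0,"roll":-8.1},{"x":0,"y":0,"z":0,"roll":-8.1},{"x":0,"y":0,"z":0,"roll":-8.1},{"x":0,"y":0,"z":0,"roll":-8.1},{"x":0,"y":0,"z":0,"roll":-8.1},{"x":-38,"y":0,"z":0,"roll":0},{"x":-38,"y":0,"z":0,"roll":0},{"x":-38,"y":0,"z":0,"roll":0},{"x":-38,"y":0,"z":0,"roll":0},{"x":-38,"y":0,"z":0,"roll":0},{"x":0,"y":0,"z":0,"roll":0},{"x":0,"y":0,"z":0,"roll":0},{"x":0,"y":0,"z":0,"roll":0}]' 0
python3 - <<'E'
from h import *
im=snap('wrist','w15');to([.628,-.26,.24]);print(w2pix('wrist',[.628,-.21,.086]))
for d in outline_of('wrist','lid')[:1]:
    m=d['mask'];x,y,w,h=cv2.boundingRect(m.astype(np.uint8));print(pix2w('wrist',(x+w/2,y+h/2),.12))
E
```

```text
clock: 53.8
tool_pos: [0.6354, -0.2578, 0.3838]
orientation: [-0.0, 0.706, 0.708, 0.0]
force: [0.0, 0.1, 0.1]
width: 0.005
grip_force: 0.0
tcp [ 0.6355 -0.2575  0.384 ] toolx [-0.004  1.     0.001] y [1.    0.004 0.   ] z [ 0.     0.001 -1.   ] shift [ -2.6  -7.6 144. ] yaw_y 0.2 w 0.004 t 53.85
[268.55141748 145.52229545]
[ 0.63550559 -0.16890398  0.12      ]
```

View pics/w15.png

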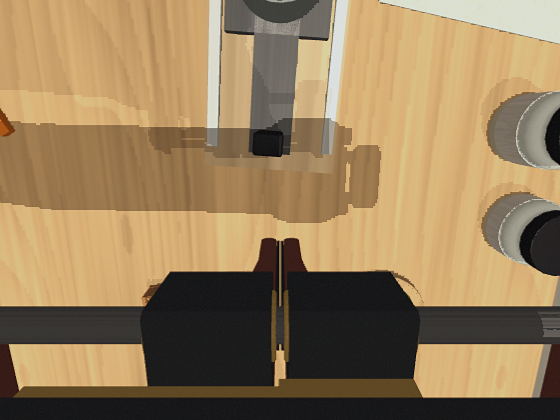

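The handle's top shows at (268,144), about world (0.6275,-0.2095), and the track runs nearly along tool x. Going down behind the handle, then pushing.

```bash
python3 -m inch '[{"x":0,"y":-9,"z":0,"roll":0},{"x":0,"y":0,"z":40,"roll":0},{"x":0,"y":0,"z":45,"roll":0},{"x":0,"y":0,"z":45,"roll":0},{"x":0,"y":0,"z":27,"roll":0},{"x":0,"y":0,"z":0,"roll":0},{"x":8,"y":0.4,"z":0,"roll":0},{"x":8,"y":0.4,"z":0,"roll":0},{"x":8,"y":0.4,"z":0,"roll":0},{"x":8,"y":0.4,"z":0,"roll":0},{"x":8,"y":0.4,"z":0,"roll":0},{"x":0,"y":0,"z":0,"roll":0}]' 0
python3 -m inch '[{"x":10,"y":0.6,"z":0,"roll":0},{"x":10,"y":0.6,"z":0,"roll":0},{"x":10,"y":0.6,"z":0,"roll":0},{"x":10,"y":0.6,"z":0,"roll":0},{"x":10,"y":0.6,"z":0,"roll":0},{"x":10,"y":0.6,"z":0,"roll":0},{"x":10,"y":0.6,"z":0,"roll":0},{"x":10,"y":0.6,"z":0,"roll":0},{"x":10,"y":0.6,"z":0,"roll":0},{"x":10,"y":0.6,"z":0,"roll":0},{"x":10,"y":0.6,"z":0,"roll":0},{"x":10,"y":0.6,"z":0,"roll":0},{"x":10,"y":0.6,"z":0,"roll":0},{"x":10,"y":0.6,"z":0,"roll":0}]'
python3 - <<'E'
from h import *
to([.636,-.045,.227])
E
```

```text
clock: 55.1
tool_pos: [0.6288, -0.2183, 0.2283]
orientation: [0.001, 0.706, 0.708, 0.001]
force: [0.3, 0.3, 0.3]
width: 0.005
grip_force: 0.0
clock: 56.5
tool_pos: [0.6373, -0.0806, 0.2278]
orientation: [0.002, 0.707, 0.707, 0.0]
force: [4.4, -6.6, 1.5]
width: 0.005
grip_force: 2.9
tcp [ 0.6373 -0.0806  0.2278] toolx [ 0.     1.    -0.002] y [ 1.    -0.     0.003] z [ 0.003 -0.002 -1.   ] shift [35.6 -1.3  0.7] yaw_y -0.0 w 0.005 t 56.5
```

```bash
python3 -m inch '[{"x":8,"y":0.2,"z":0,"roll":0},{"x":8,"y":0.2,"z":0,"roll":0},{"x":6,"y":0.2,"z":0,"roll":0},{"x":4,"y":0.2,"z":0,"roll":0},{"x":2,"y":0,"z":0,"roll":0},{"x":2,"y":0,"z":0,"roll":0},{"x":0,"y":0,"z":0,"roll":0}]'
python3 -m inch '[{"x":2,"y":0,"z":0,"roll":0},{"x":2,"y":0,"z":0,"roll":0},{"x":0,"y":0,"z":0,"roll":0}]'
```

```text
clock: 57.2
tool_pos: [0.6377, -0.051, 0.2274]
orientation: [0.002, 0.707, 0.707, -0.0]
force: [2.7, -5.3, 1.5]
width: 0.004
grip_force: 3.0
clock: 57.5
tool_pos: [0.6378, -0.0502, 0.2274]
orientation: [0.003, 0.708, 0.706, -0.002]
force: [2.7, -13.6, 3.8]
width: 0.003
grip_force: 7.0
```

```bash
python3 -m inch '[{"x":1.5,"y":0,"z":0,"roll":0},{"x":1.5,"y":0,"z":0,"roll":0},{"x":0,"y":0,"z":0,"roll":0},{"x":0,"y":0,"z":0,"roll":0}]'
python3 -m inch '[{"x":-20,"y":0,"z":0,"roll":0},{"x":-40,"y":0,"z":0,"roll":0},{"x":-40,"y":0,"z":-30,"roll":0},{"x":-20,"y":0,"z":-50,"roll":0},{"x":0,"y":0,"z":-50,"roll":0},{"x":0,"y":0,"z":0,"roll":0},{"x":0,"y":0,"z":0,"roll":0}]'
python3 - <<'E'
from h import *
im=snap('wrist','w16');a=snap('top');b=snap('side');to([0,0,0])
cv2.imwrite('pics/end.png',np.hstack([cv2.resize(im,(400,300)),cv2.resize(b[100:320,200:400],(400,440))[:300]])[:,:,::-1])
E
```

```text
clock: 57.9
tool_pos: [0.6378, -0.0496, 0.2274]
orientation: [0.004, 0.709, 0.705, -0.003]
force: [2.3, -20.0, 4.9]
width: 0.003
grip_force: 10.0
clock: 58.6
tool_pos: [0.6373, -0.1603, 0.3545]
orientation: [0.001, 0.706, 0.708, 0.001]
force: [1.4, -0.5, 0.4]
width: 0.006
grip_force: 0.0
tcp [ 0.6367 -0.1605  0.3516] toolx [-0.003  1.     0.001] y [ 1.     0.003 -0.003] z [-0.003  0.001 -1.   ] shift [ 161.9 -635.4  353.4] yaw_y 0.1 w 0.003 t 58.75
```

View pics/end.png

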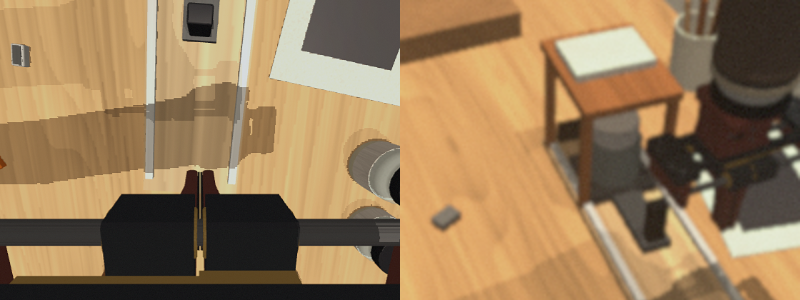

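Run:
```python
from h import *
im=snap('wrist');
for n in('can_handle',):
  for d in outline_of('wrist',n): m=d['mask'];print(n,round(d['p'],2),cv2.boundingRect(m.astype(np.uint8)))
for y in(-.022,-.027,-.032,-.037): print(y,w2pix('wrist',[.6375,y,.086]).round(1),w2pix('wrist',[.6375,y-.009,.086]).round(1))
g=cv2.cvtColor(im,cv2.COLOR_RGB2GRAY); print(g[0:64:2,281])
blades('top');blades('side')
```

```text
can_handle 0.75 (257, 0, 54, 60)
-0.022 [280.1   4.1] [280.   19.7]
-0.027 [280.1  12.8] [280.   28.3]
-0.032 [280.   21.5] [280.   36.8]
-0.037 [280.  30.] [280.   45.2]
[105 109  38  56  55  56  58  60  62  61  64  65  68  68  70  67  29  12
  14  10  11  16  16  13  13  39 106 106  57  74 189 186]
q [ 0.65  0.62 -0.72  1.53  0.43  1.16 -0.16]
q [ 0.65  0.62 -0.72  1.53  0.43  1.16 -0.16]
0.42 px (244, 310) col [142.  73.  31.] w [ 0.3522 -0.1896  0.008 ] yaw 120.2 len 0.044 ROLL -30.0 SHIFT [ -28.3 -285.     0.4] tcpz 0.3523
0.25 px (387, 369) col [37. 31. 28.] w [ 0.5607 -0.4253  0.008 ] yaw 32.5 len 0.097 ROLL 57.6 SHIFT [-264.4  -77.    -0. ] tcpz 0.3523
```

The handle is about 180 mm further along, so the carriage is at the end stop. Only the orange look-alike is left on the table, and the arm is clear.

```bash
python3 -c "
from bench import manip
print(manip.close_job())"
```

```text
the job is handed in; nothing more can be done
None
```

I handed the job in, and no verdict came back: the cap is in the tray, all three steel blades are in the can, the lid is pressed home, the can is at the end stop under the shelf, and I did not touch the orange strip or the other things on the table.

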